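# Load the modular drilling jig from its fitted case

## Task

Make the drilling jig ready for use: draw up the jig's spring pin (red wing on top), turn it into its rest notch so that it stays out, and slide the jaw open. Pull every block that is in the case out of its tight foam cutout by the end that sticks out (small wiggles loosen it) and stand them side by side on the floor of the jig's channel, the black packer against the fixed end and the guide blocks after it in any order. Then slide the jaw up snug against the last block and turn the pin back so that it drops into its hole and locks the jaw; leave the tools lying about alone.

Things in the scene. Friction and masses are not known exactly. Their poses are not given: they have to be found in the camera images.
- case: Blue plastic case, open, fixed to the bench, 132 x 242 mm and 31 mm high; its lid lies open on the bench on its +x side (to 202 mm from the origin, 16 mm high). Origin: centre of the underside. Five cutouts stand in a row along the case's y at y = -90, -45, 0, 45 and 90 mm (x = 0); floor 8 mm up; some may be empty.
- foam_top (a point): Centre of the foam's top face, axes as the case's. A block stands upright in a cutout (43 mm long in x), its x along the case's x, 27 mm out of the foam. The foam cheek on its -y side is springy (yields up to 4 mm) and squeezes it with 15 N: a straight pull takes 13 to 20 N, about half while it is wiggled along the case's x or twisted a little.
- jig: Aluminium drilling jig fixed to the bench: base plate 110 x 270 x 10 mm, origin at the centre of its underside. A channel runs along the jig's y between two lips 43.5 mm apart, floor 10 mm and lips' tops 28 mm above the bench. At +y stands the fixed blue end plate (top 52 mm above the bench); at -y the sliding blue jaw.
- channel_end (a point): Point on the channel's floor, on its centre line, at the inner face of the fixed end plate; axes as the jig's (the blocks and the jaw lie on its -y side).
- jaw_face (a point): Point on the channel's floor, on its centre line, at the jaw's inner face, moving with the jaw; axes as the jig's. The jaw is 41 mm wide, 58 mm long, its face 44 mm high above the channel's floor and the rest 22 mm.
- jaw (a joint): How far the jaw is open (m), along the jig's -y: the gap from fixed end plate to jaw face is 0.031 + this value. Starts locked at 0; stops at -0.002 and 0.142. Pin out, it slides with about 3 N and stays where it is left. Index holes every 0.030 from 0 to 0.120 fit 1 to 5 blocks with 1 mm to spare; the pin drops in within about 3 mm of these and then has 1.5 mm play.
- pin_lift (a joint): How far the spring pin is drawn up (m): 0 home in a hole (jaw locked), 0.0165 the upper stop. A spring presses it down with 8 N at 0, 11 N at the top. To turn, it must be lifted 13 to 16 mm; in the rest notch it sits at 0.010, clear of the holes; with the wing over the slot but no hole below it stands at 0.009.
- pin_turn (a joint): Turn of the pin and its red wing about the vertical (rad), counter-clockwise from above: 0 over the slot (wing along the jig's y; only there can the pin drop home), 1.40 over the rest notch, 2.5 mm deep, which holds it up (stops at -0.1 and 1.5). It can turn only while lifted.
- wing_grip (a point): Centre of the red wing on top of the pin by which it is lifted, turned and the jaw slid: a bar 44 mm long (own y), 12 mm thick (own x), 24 mm high (own z), 12 mm above and below this point; the steel collar, 24 mm across, begins 5 mm below the bar. It stands 32 mm behind the jaw's face. Pin home, it is 68 mm above the bench; parked, the bar's top is 90 mm up.
- packer_mid (a point): Packer: plain black block with a short white line on top, 40 mm wide (along its own x), 30 mm thick (own y), 50 mm tall (own z), 0.15 kg. This point is its centre, 25 mm above its foot.
- guide1_mid (a point): Guide block: aluminium block with two brass drill bushes in its top (may be absent), 40 mm wide (along its own x), 30 mm thick (own y), 50 mm tall (own z), 0.15 kg. This point is its centre, 25 mm above its foot.
- guide2_mid (a point): Guide block: aluminium block with two brass drill bushes in its top (may be absent), 40 mm wide (along its own x), 30 mm thick (own y), 50 mm tall (own z), 0.15 kg. This point is its centre, 25 mm above its foot.
- guide3_mid (a point): Guide block: aluminium block with two brass drill bushes in its top (may be absent), 40 mm wide (along its own x), 30 mm thick (own y), 50 mm tall (own z), 0.15 kg. This point is its centre, 25 mm above its foot.
- guide4_mid (a point): Guide block: aluminium block with two brass drill bushes in its top (may be absent), 40 mm wide (along its own x), 30 mm thick (own y), 50 mm tall (own z), 0.15 kg. This point is its centre, 25 mm above its foot.
- pencil_red: A bystander, to be left alone: red pencil, 171 mm long, lying on the bench; origin at the centre of its underside.
- pliers: A bystander, to be left alone: pliers with red grips, 118 mm long, lying on the bench; origin at the centre of its underside.
- tape_mid: A bystander, to be left alone: black and yellow tape measure, 70 x 80 x 51 mm, lying on the bench; origin at the centre of its underside.
- awl: A bystander, to be left alone: awl with a red handle, 134 mm long, lying on the bench; origin at the centre of its underside.
Not all that is in view belongs to the job. Leave any pink look-alike of the part that bears packer_mid alone. What is shaped like the part that bears guide4_mid but purple is not meant.

How it is judged (in metres and radians):
On the way, in this order (a step that is already met when the one before it is completed fails the run):
1. the pin is drawn and parked in its rest notch (value of joint pin_lift above 0.008 m and value of joint pin_turn above 1.2 rad), for 0.2 s.
2. every block that was in the case stands on the channel's floor between the fixed end and the jaw, the packer nearest the fixed end, the pin still parked (all of step 1 and z of packer_mid in the frame of jig between 0.0315 and 0.0385 m and x of packer_mid in the frame of jig between -0.005 and 0.005 m and angle between each of packer_mid, guide1_mid, guide2_mid, guide3_mid, guide4_mid's own z axis and vertical below 0.12 rad and angle between the y axis of each of packer_mid, guide1_mid, guide2_mid, guide3_mid, guide4_mid and the y axis of jig, either way round below 0.2 rad and y of each of packer_mid, guide1_mid, guide2_mid, guide3_mid, guide4_mid in the frame of channel_end below -0.012 m and y of each of packer_mid, guide1_mid, guide2_mid, guide3_mid, guide4_mid in the frame of jaw_face above 0.012 m and z of guide1_mid in the frame of jig between 0.0315 and 0.0385 m and x of guide1_mid in the frame of jig between -0.005 and 0.005 m and z of guide2_mid in the frame of jig between 0.0315 and 0.0385 m and x of guide2_mid in the frame of jig between -0.005 and 0.005 m and z of guide3_mid in the frame of jig between 0.0315 and 0.0385 m and x of guide3_mid in the frame of jig between -0.005 and 0.005 m and z of guide4_mid in the frame of jig between 0.0315 and 0.0385 m and x of guide4_mid in the frame of jig between -0.005 and 0.005 m and y of each of guide1_mid, guide2_mid, guide3_mid, guide4_mid in the frame of channel_end below -0.04 m), for 0.2 s.
At the end, for the whole second after the job is handed in: All present blocks upright on the channel floor, within 5 mm of its centre line and 0.2 rad of square; packer within 4.5 mm of the fixed end, neighbours within 5 mm of each other, jaw within 4.5 mm of the last guide; pin home (lift under 3 mm, turn within 0.2 rad); at rest (z of packer_mid in the frame of jig between 0.0315 and 0.0385 m and x of packer_mid in the frame of jig between -0.005 and 0.005 m and angle between each of packer_mid, guide1_mid, guide2_mid, guide3_mid, guide4_mid's own z axis and vertical below 0.12 rad and angle between the y axis of each of packer_mid, guide1_mid, guide2_mid, guide3_mid, guide4_mid and the y axis of jig, either way round below 0.2 rad and y of packer_mid in the frame of channel_end between -0.0195 and -0.012 m and y of each of packer_mid, guide1_mid, guide2_mid, guide3_mid, guide4_mid in the frame of jaw_face above 0.012 m and z of guide1_mid in the frame of jig between 0.0315 and 0.0385 m and x of guide1_mid in the frame of jig between -0.005 and 0.005 m and y of each of guide1_mid, guide2_mid, guide3_mid, guide4_mid in the frame of channel_end below -0.012 m and z of guide2_mid in the frame of jig between 0.0315 and 0.0385 m and x of guide2_mid in the frame of jig between -0.005 and 0.005 m and z of guide3_mid in the frame of jig between 0.0315 and 0.0385 m and x of guide3_mid in the frame of jig between -0.005 and 0.005 m and z of guide4_mid in the frame of jig between 0.0315 and 0.0385 m and x of guide4_mid in the frame of jig between -0.005 and 0.005 m and y of each of guide1_mid, guide2_mid, guide3_mid, guide4_mid in the frame of channel_end below -0.04 m and y of any of guide1_mid, guide2_mid, guide3_mid, guide4_mid in the frame of jaw_face below 0.0195 m and horizontal distance between any of guide1_mid, guide2_mid, guide3_mid, guide4_mid and packer_mid below 0.035 m and (horizontal distance between guide1_mid and packer_mid below 0.035 m or horizontal distance between guide1_mid and guide2_mid below 0.035 m or horizontal distance between guide1_mid and guide3_mid below 0.035 m or horizontal distance between guide1_mid and guide4_mid below 0.035 m) and (horizontal distance between guide2_mid and packer_mid below 0.035 m or horizontal distance between guide2_mid and guide1_mid below 0.035 m or horizontal distance between guide2_mid and guide3_mid below 0.035 m or horizontal distance between guide2_mid and guide4_mid below 0.035 m) and (horizontal distance between guide3_mid and packer_mid below 0.035 m or horizontal distance between guide3_mid and guide1_mid below 0.035 m or horizontal distance between guide3_mid and guide2_mid below 0.035 m or horizontal distance between guide3_mid and guide4_mid below 0.035 m) and (horizontal distance between guide4_mid and packer_mid below 0.035 m or horizontal distance between guide4_mid and guide1_mid below 0.035 m or horizontal distance between guide4_mid and guide2_mid below 0.035 m or horizontal distance between guide4_mid and guide3_mid below 0.035 m) and value of joint pin_lift below 0.003 m and value of joint pin_turn between -0.2 and 0.2 rad); the robot touches nothing.
It fails at once if a tool lying nearby (pencil, pliers, tape measure, awl) is pushed more than 5 cm (distance of any of pencil_red, pliers, tape_mid, awl from where it was at the start of the episode above 0.05 m).
Of guide1, guide2, guide3, guide4 only 2 to 4 are there at a start; the rules pass over those that are not, and their reading is None.
At some moment in a run one of packer, guide1, guide2, guide3, guide4 may be knocked a few centimetres aside while the robot is not near it.
Once in a run the grip may slacken for a moment while it holds something.
It also fails if it takes over 210 s, if anything falls off the work surface, if the arm or the gripper's body presses on something with over 40 N, if the wrist force passes 120 N, or if a joint passes its speed limit or range.

## Robot

A 6-joint arm with a two-finger parallel gripper is mounted at the origin on the work surface; the furniture and walls round the work are solid. World frame = base frame: x ahead of the robot, y to its left, z up, the work surface at z = 0. Lengths are in mm, angles in rad, forces in N, time in s.
With the tool pointing down it reaches from about 350 to 975 mm from the base axis. Payload 7.1 kg.
Tool frame: the origin (TCP) lies midway between the tips of the shut fingers; the grasp point (between the pads) lies pinch_z behind it (pinch_z is the distance from the TCP to the grasp point, in mm); z points along the fingers, y is the line along which they close (so a half turn about z gives the same grasp; the last joint's range is limited). The gripper opens to 88 mm and grips with 3 to 60 N. Pads are 20 mm wide; open, the fingers measure 115 mm over their backs; the gripper's body (75 mm by 178 mm) begins 61 mm behind the grasp point.
Start: joints at [1.211, 0.423, 1.63, -0, 1.089, -0.019], TCP at [208.869, 589.049, 222.675] pointing down, gripper open.
Joint ranges: [-3, 3], [-0.9, 2.11], [0.09, 2.58], [-1.31, 4.45], [0.11, 2.69], [-2.54, 2.54]. Speed limits (rad/s): [2.39, 2.39, 3.01, 3.14, 3.14, 3.14].

## Interface

Orientations are given as a rotation vector (axis times angle).
In Python, from workcell import get_obs, get_image, close_job, pinch_z gives the robot as it stands.
- The arm moves only by the tool jog_arm, never from a script. Its argument "commands" is a list of rows, each a list of 3 entries, a list of its own where there are three numbers: the gripper command: -1 is shut, 1 is fully open, values between are in proportion, then the shift along the tool's x, y, z as a fraction of full scale, then the turn, a rotation vector about the tool's x, y, z as a fraction of full scale. In form: [[gripper, [tx, ty, tz], [rx, ry, rz]], ...]. A call has 1 to 10 rows; each row shifts and turns the commanded pose from where the row before left it, along the tool's axes as they then stand; what a row does not reach is not made up. Full scale, the value 1, is 0.1 m for a shift and 45 degrees for a turn. A row lasts 1/10 s, in which the tool goes at most 50 mm and 8.59 degrees, less where a joint would pass 70% of its speed; a pose out of reach is approached as far as the arm can. A call with a number of a shift or a turn outside -1 to 1 is refused whole. A call with a gripper value outside its range is refused whole. The fingers move at their own pace and stop on an object; the grip force is fixed at half the most. Time passes only in rows, so rows that do not move let the fingers close. It gives the time, the measured TCP pose, the force, the opening and the grip force at its end, in the units of the state.
- get_obs(): the state, without advancing time (a new reading comes with each control period).
- get_image(name): name is "side" or "top"; returns a dict with "image" (420x560x3 uint8, blue, green, red), "z_map" (420x560 float32, mm along the optical axis (not along the pixel's ray), 0 where there is no reading), "intrinsics" (3x3 intrinsics, pixels), "eye" and "orientation" of the camera in the world. Camera axes: x right, y down, z forward; pixel columns grow to the right and rows downward; lengths in mm; the calibration is good to about 2 mm. A picture is of the moment at which its call begins.
- close_job(): hands the job in; it is judged then, once.
The state is a dict: "t": time; "qpos": joint angles; "qvel": joint speeds; "joint_torque": joint torques, N m; "ee_pos": TCP position; "orientation": TCP orientation; "ft_force": force on the tool from outside, world axes, zero at the start; "moment": the same for the moment, N m; "width": finger opening in mm; "grasp_force": force on a finger pad.
Only numpy, scipy, OpenCV 4.12 (cv2) and the standard library are available. Lean on these libraries where they do the work, as an engineer would, in place of code of your own. Each camera call takes 0.05 s, during which the arm holds its last target. There are 200 camera calls.

## Working session

There is one attempt and no reset: what is moved stays moved. The work goes in short steps, Python scripts to look and compute and a tool call to move; the robot and the scene stay as the last step left them, time stands still between calls to the robot, and variables do not carry over. Pictures are saved under pics/ and viewed, at most 14 in all, crops included, and the job is handed in when it is done.

Besides the shell and the picture viewer there is one more tool, called after "Call:" as a command line: name --argument value ..., lists and objects as JSON in quotes. jog_arm: Moves the arm, as the interface text tells. Its arguments: {"type":"object","properties":{"commands":{"type":"array","items":{"type":"array"}}},"required":["commands"]}

```bash
ls; mkdir -p pics; python3 - <<'E'
from workcell import *
import cv2,numpy as np
print(pinch_z); o=get_obs(); print(o)
for n in("top","side"):
    d=get_image(n); cv2.imwrite(f"pics/{n}0.png",d["image"]); np.savez(f"{n}0.npz",**d)
    print(n,d["intrinsics"],d["eye"],d["orientation"])
E
```

```text
pics
18.700000000000003
{'t': 0.0, 'qpos': array([ 1.21098137e+00,  4.23842538e-01,  1.63066886e+00, -4.61489620e-05,
        1.08863606e+00, -1.89934959e-02]), 'qvel': array([ 2.65785131e-04,  1.38814908e-03,  3.11227724e-04, -8.37893415e-05,
       -8.00993487e-04, -7.54731399e-05]), 'joint_torque': array([ 1.37842952e-03, -5.44623399e+01, -2.73664051e+01,  6.43825997e-02,
        2.27791368e-02, -1.11513459e-04]), 'ee_pos': array([208.70060043, 588.5332389 , 221.90896269]), 'orientation': array([-5.32697563e-01, -3.09584317e+00,  2.41049428e-03]), 'ft_force': array([-0.08833188, -0.03360318, -0.78230552]), 'moment': array([0.03132865, 0.01099025, 0.02266377]), 'grasp_force': 0.0, 'width': 88.04062670755626}
top [[523.88059326   0.         274.44422286]
 [  0.         523.88059326 196.47307095]
 [  0.           0.           1.        ]] [ 375.55327617    7.99664103 1681.40770989] [-2.21161727  2.1464929  -0.10440159]
side [[455.674197     0.         285.20582553]
 [  0.         455.674197   207.76386908]
 [  0.           0.           1.        ]] [ 120.86197122 -892.07884498  898.13026044] [-2.22046195  0.50605986 -0.21072536]
```

View pics/top0.png

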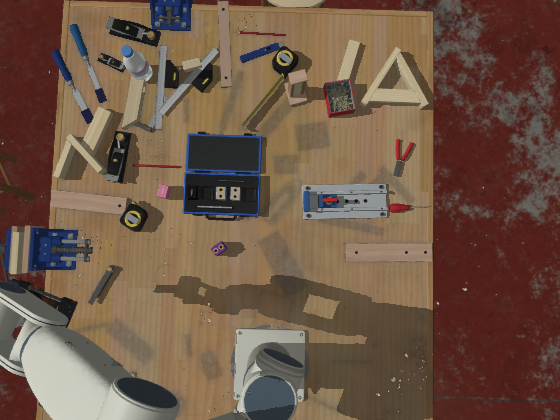

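View pics/side0.png

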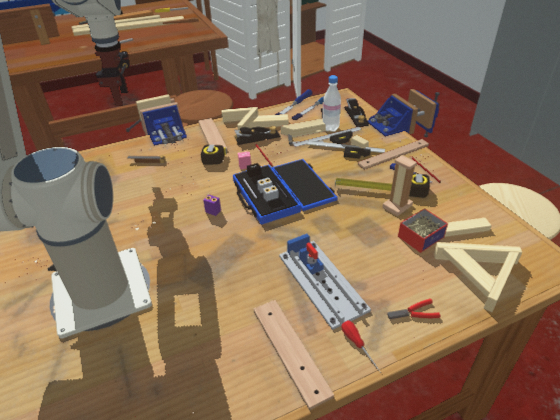

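The top view shows the case at (222,193) with two aluminium guides at (221,194) and (235,194). The packer is probably a dark block near (197,194). The jig is at (345,201), with its red wing near (330,201). Two look-alikes are out: pink (163,191) and purple (219,248). Next, a close crop to check the choice.

```bash
cat > h.py <<'E'
from workcell import *
import cv2,numpy as np
from scipy.spatial.transform import Rotation as R
def ray(d,u,v,z):
    K=d["intrinsics"];r=R.from_rotvec(d["orientation"]).apply(np.linalg.solve(K,[u,v,1.]));e=np.array(d["eye"])
    return e+r*(z-e[2])/r[2]
def cloud(d):
    h,w=d["z_map"].shape;K=d["intrinsics"];u,v=np.meshgrid(np.arange(w),np.arange(h))
    Z=d["z_map"];P=np.stack([(u-K[0,2])/K[0,0]*Z,(v-K[1,2])/K[1,1]*Z,Z],-1)
    return R.from_rotvec(d["orientation"]).apply(P.reshape(-1,3)).reshape(h,w,3)+np.array(d["eye"])
def grab(n):
    return get_image(n)
E
python3 - <<'E'
from h import *
a=np.load("top0.npz");b=np.load("side0.npz")
c=lambda d,x,y,w,h,W,H:cv2.resize(d["image"][y:y+h,x:x+w],(W,H),interpolation=cv2.INTER_CUBIC)
i1=c(a,175,125,100,100,400,300*4//3)[:300*4//3]
i1=c(a,178,128,88,96,396,432-132); i1=c(a,178,165,88,66,400,300)
i2=c(a,296,170,120,60,400,200)
i3=c(b,225,150,120,90,400,300)
i4=c(b,270,225,110,100,330,300)
o=np.zeros((600,800,3),np.uint8)
o[:300,:400]=i1;o[:200,400:]=i2;o[300:,:400]=i3;o[300:,400:730]=i4
cv2.imwrite("pics/crop0.png",o)
for n,d in(("t",a),("s",b)):
    P=cloud(d)
    if n=="t":
        print(np.round(P[180:206:2,185:262:4,2]).astype(int))
        print(np.round(P[180:222:2,300:392:4,2]).astype(int))
E
```

```text
[[28 33 32 26 29 36 31 31 28 29 34 31 27 31 26 27 32 41 40  8]
 [22 32 38 38 24 24 28 35 29 36 29 31 29 34 28 37 29 35 32  0]
 [29 23 25 28 27 26 26 30 27 32 31 27 36 28 31 32 34 34 31  8]
 [24 53 56 41 29 26 26 34 28 23 29 35 32 30 34 29 34 29 24 -3]
 [26 63 63 42 32  4 11 39 61 57 52 25 53 57 27 38 11 19 35 -2]
 [22 53 60 43 41  2  8 23 63 53 51 34 56 60 35 35 13 11 29  1]
 [27 62 60 38 30  5  3 22 54 59 54 31 53 55 28 26  9  5 28 -2]
 [28 52 62 39 34  8 10 22 53 54 59 36 65 50 30 23  6  7 35 -1]
 [38 53 52 42 38  9 12 22 56 60 56 30 63 61 19 11  7  7 28  1]
 [35 56 52 34 34  6  2 34 56 60 52 30 57 57 33  9  7  7 29 -7]
 [32 25 28 23 36 25 31 23 27 10 17 33 37 32 33  8  7  4 33  0]
 [30 30 29 27 28 31 30 34 24 24 28 27 31 37 28 35 24 31 15  0]
 [33 29 31 30 34 34 29 35 29 32 28 31 31 25 34 32 29 30 35  3]]
[[   1   -3   -1   -4    0    0    6    2   -3    9   -7   -3    5    2
    -2   -3    0    0   -2    2    0   -2   -5]
 [   2    3   -5    2    4    2    3    0   -5   -3    1   -2   -3    2
    -1   -7   -2    1    1   -1    6    2   -2]
 [  -1    4    5   -2   -3    0    4    
[... 1540 characters left out ...]
0   25   30   26   30   28   25   26   26   24   29
    30   31   24   21   11   12    6   12    2]
 [   0    9    6    7    1    4    7   16    7   13    5   13   12    8
    13   13   10   12   16   11   14   15   -2]
 [  -1   12   17   11    7   11    9    6    9   11   11   14   11   13
     9   10   10    7   10   13   15   10    3]
 [   3    9   16   16   13   10   12    4   13    7    5   11   11    9
    11   15   12   11    8   17    7   15   -5]
 [   8   13    4   14    5   12   17   20   14   12    7    4    0    0
    -4    3    3    2   -1   -3   -5    1    8]
 [   0   -1   -3    1   -7    2    1    0   -2    1   -1    8   -4    5
    -1    2   -3    4   -3   -4   -6    1   -1]]
```

View pics/crop0.png

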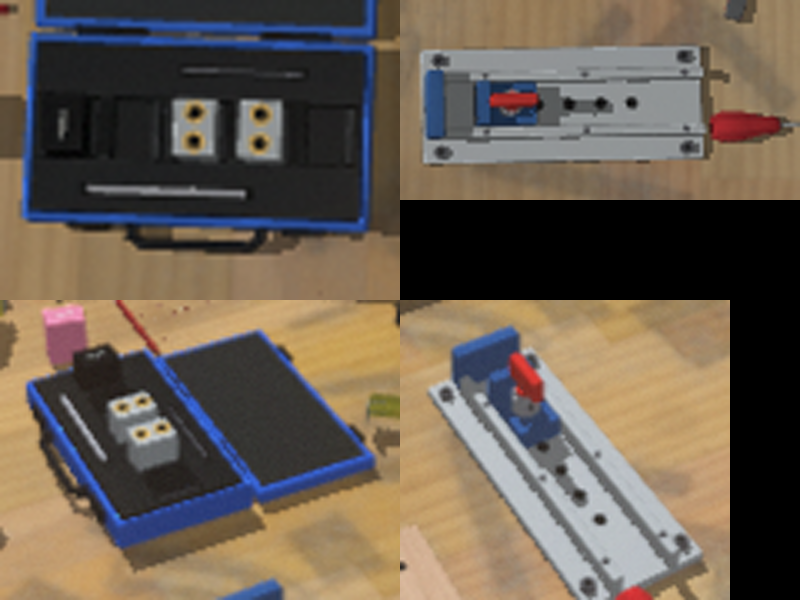

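The packer is confirmed at (196,194): black with a white line. The guides are at (221,194) and (235,194), and the cutouts near (208,194) and (250,194) are empty. That makes three blocks, so the jaw locks at 0.060.

```bash
cat > m.py <<'E'
from h import *
def rect(d,mask,z,name):
    c=max(cv2.findContours(mask.astype(np.uint8),cv2.RETR_EXTERNAL,cv2.CHAIN_APPROX_NONE)[0],key=cv2.contourArea)[:,0,:]
    # contour points are pixel centres of border pixels -> fine
    p=np.array([ray(d,u,v,z)[:2] for u,v in c],np.float32)
    (x,y),(w,h),a=cv2.minAreaRect(p); print(name,np.round([x,y,w,h,a],1)); return x,y,w,h,a
def box(m,x0,y0,x1,y1):
    o=np.zeros(m.shape,bool);o[y0:y1,x0:x1]=m[y0:y1,x0:x1];return o
def hsv(d): return [cv2.cvtColor(d["image"],cv2.COLOR_BGR2HSV)[...,i].astype(int) for i in range(3)]
E
python3 - <<'E'
from m import *
for n,bx in(("top",dict(case=(178,170,266,222),jig=(296,178,390,224),g=(210,183,243,204),w=(320,194,345,208),e=(296,180,312,224),j=(312,180,345,224))),
            ("side",dict(g=(255,172,282,202),w=(300,238,322,265)))):
    d=np.load(n+"0.npz");H,S,V=hsv(d);P=cloud(d);Z=P[...,2]
    blue=(H>100)&(H<130)&(S>120);red=((H<8)|(H>172))&(S>130)&(V>80)
    if n=="top":
        m=box(blue,*bx["case"]);
        c=np.concatenate(cv2.findContours(m.astype(np.uint8),0,1)[0]);mm=np.zeros(m.shape,np.uint8);cv2.fillPoly(mm,[cv2.convexHull(c)],1)
        rect(d,mm,31,"case")
        # plate: grey low saturation
        m=box((S<60)&(V>110),*bx["jig"]);m=cv2.morphologyEx(m.astype(np.uint8),cv2.MORPH_CLOSE,np.ones((9,9)));
        rect(d,m,10,"jig")
        rect(d,box(blue,*bx["e"]),52,"endplate")
        rect(d,box(blue,*bx["j"]),54,"jaw")
    L=box((S<70)&(V>120),*bx["g"])
    k,lab,st,ce=cv2.connectedComponentsWithStats(cv2.morphologyEx(L.astype(np.uint8),cv2.MORPH_CLOSE,np.ones((3,3))))
    for i in range(1,k):
        if st[i,4]>20: print(st[i],ce[i]); rect(d,lab==i,58,"g")
    m=box(red,*bx["w"]); v,u=np.where(m);print("wing px",u.min(),u.max(),v.min(),v.max(),u.mean(),v.mean()); rect(d,m,80,"wing")
    d0=d
d=np.load("top0.npz")
im=d["image"]
print(im[194,180:270].mean(1).astype(int)); print(im[188,180:270].mean(1).astype(int))
print(im[170:220,194].tolist()); 
E
```

```text
case [530.5 166.4 143.1 243.4   1.7]
jig [ 517.6 -225.4  111.2  272.3    3.3]
endplate [ 511.2 -100.1   59.6   12.5    1.4]
jaw [ 512.8 -167.    40.8   53.1    1.3]
[216 187   9  12  71] [219.88732394 192.56338028]
g [527.5 168.5  34.6  24.9   2.2]
[230 187  10  13  79] [234.84810127 193.13924051]
g [527.3 123.3  37.5  28.    1.7]
wing px 323 337 198 202 329.49152542372883 199.59322033898306
wing [ 512.5 -171.9   12.3   43.1    1.7]
[258 178  20  16 177] [266.8700565  185.71751412]
g [528.5 142.1  75.4  40.8  89.6]
wing px 307 316 242 258 311.3703703703704 250.50925925925927
wing [ 510.5 -181.3   59.2   20.8   78.7]
[ 72  70  69  81 101  39  31  22  19  20  31  97  19  20  20  21   9   8
  29  25  23  23  18  23  29  29  29  29  30  30  30  40  41  18  34  54
 171 150 146 134 109 141 143 149 145  75  47  29  20  34  97 150 149 146
 142 142 144 148 147 138  55  30  23  26  25  23  33  31  32  32  33  32
  32  34  49  38  27  41 114  59  70  70  70  68  65  65  64  65  66  67]
[ 74  71  69  77 120  44  30  21  17  17  19  20  21  21  20  20  12   6
  23  31  22  21  21  17  29  28  29 
[... 266 characters left out ...]
 34], [59, 46, 41], [100, 90, 86], [158, 80, 43], [50, 36, 26], [30, 30, 30], [30, 30, 29], [31, 30, 29], [32, 32, 30], [32, 31, 31], [33, 32, 32], [32, 31, 30], [31, 30, 31], [33, 33, 33], [32, 31, 30], [25, 25, 25], [21, 20, 20], [19, 21, 21], [19, 21, 22], [21, 21, 20], [20, 19, 20], [19, 20, 20], [18, 18, 18], [20, 20, 21], [20, 21, 21], [23, 23, 24], [20, 20, 21], [25, 24, 24], [4, 3, 4], [12, 13, 13], [34, 34, 35], [32, 33, 32], [32, 33, 32], [33, 33, 32], [33, 32, 31], [32, 32, 30], [33, 32, 30], [32, 31, 30], [32, 31, 31], [32, 31, 31], [33, 31, 32], [40, 24, 16], [156, 77, 41], [109, 57, 31], [29, 29, 30], [52, 70, 85], [86, 123, 151], [86, 122, 150], [88, 124, 150], [87, 123, 151]]
```

```bash
cat > p.py <<'E'
from h import *
import sys
def st():
    o=get_obs();M=R.from_rotvec(o["orientation"]);m=M.as_matrix()
    yaw=np.arctan2(m[1,1],m[0,1]); 
    print("t%.1f"%o["t"],"tcp",np.round(o["ee_pos"],1),"yaw %.3f"%yaw,"tilt",np.round(m[:2,2],4),"q6 %.2f"%o["qpos"][5],"F",np.round(o["ft_force"],1),"M",np.round(o["moment"],2),"w %.1f g %.1f"%(o["width"],o["grasp_force"]))
    return o,M,yaw
def plan(x,y,z,yaw):
    o,M,y0=st()
    a=(yaw-y0+np.pi/2)%np.pi-np.pi/2   # half turn equivalent
    tot=-a/(np.pi/4); n=int(np.ceil(abs(tot)/.19))
    M2=R.from_rotvec([0,0,a])*M
    s=M2.inv().apply(np.array([x,y,z])-o["ee_pos"])/100
    print("rz total %.3f scale in %d rows;"%(tot,n),"then shift (scale)",np.round(s,3))
if __name__=="__main__":
    if len(sys.argv)>1: plan(*map(float,sys.argv[1:]))
    else: st()
E
python3 p.py 512.5 -171.9 140 0.025
python3 - <<'E'
from m import *
d=np.load("top0.npz")
g=cv2.resize(d["image"],None,fx=8,fy=8,interpolation=cv2.INTER_CUBIC).mean(2)
f=lambda u:(u+.5)/8-.5
class D(dict):pass
for nm,(a,b) in dict(g1=(213,227),g2=(227,242)).items():
    m=np.zeros(g.shape,bool);s=(slice(183*8,206*8),slice(a*8,b*8));m[s]=g[s]>95
    m=cv2.morphologyEx(m.astype(np.uint8),cv2.MORPH_CLOSE,np.ones((33,33)))
    c=max(cv2.findContours(m,0,1)[0],key=cv2.contourArea)[:,0,:]
    p=np.array([ray(d,f(u),f(v),58)[:2] for u,v in c],np.float32);print(nm,cv2.minAreaRect(p))
# packer outline: bright line
s=g[186*8:203*8,186*8:197*8];m=(s>60).astype(np.uint8);v,u=np.where(m);print("white",ray(d,f(u.mean()+186*8),f(v.mean()+186*8),58))
h,w=g.shape
H,S,V=[cv2.cvtColor(cv2.resize(d["image"],None,fx=8,fy=8,interpolation=cv2.INTER_CUBIC),cv2.COLOR_BGR2HSV)[...,i].astype(int) for i in range(3)]
red=((H<8)|(H>172))&(S>130)&(V>90);m=box(red,320*8,194*8,345*8,208*8)
c=max(cv2.findContours(m.astype(np.uint8),0,1)[0],key=cv2.contourArea)[:,0,:]
print("wing",cv2.minAreaRect(np.array([ray(d,f(u),f(v),80)[:2] for u,v in c],np.float32)))
E
```

```text
t0.1 tcp [208.7 588.6 222. ] yaw 1.230 tilt [-0.0005 -0.0013] q6 -0.02 F [-0.4 -0.9 -0.3] M [-0.01 -0.02  0.04] w 88.2 g 0.0
rz total 1.534 scale in 9 rows; then shift (scale) [-7.678  2.848  0.815]
g1 ((527.2365112304688, 167.6973876953125), (38.758460998535156, 30.018268585205078), 0.6796180605888367)
g2 ((526.94775390625, 122.99790954589844), (30.58942985534668, 41.174015045166016), 89.87852478027344)
white [526.74456696 257.95112985  58.        ]
wing ((512.8919677734375, -170.8815155029297), (15.785850524902344, 44.52978515625), 0.4833006262779236)
```

Call:
jog_arm --commands '[[1, [0, 0, 0], [0, 0, 0.19]], [1, [0, 0, 0], [0, 0, 0.19]], [1, [0, 0, 0], [0, 0, 0.19]], [1, [0, 0, 0], [0, 0, 0.19]], [1, [0, 0, 0], [0, 0, 0.19]], [1, [0, 0, 0], [0, 0, 0.19]], [1, [0, 0, 0], [0, 0, 0.19]], [1, [0, 0, 0], [0, 0, 0.19]]]'

```text
t: 0.9
ee_pos: [208.7, 588.7, 222.2]
orientation: [2.188, 2.254, -0.001]
ft_force: [0.4, -0.3, 0.5]
width: 87.6
grasp_force: 0.0
```

Call:
jog_arm --commands '[[1, [-0.4, 0.15, 0], [0, 0, 0]], [1, [-0.4, 0.15, 0], [0, 0, 0]], [1, [-0.4, 0.15, 0], [0, 0, 0]], [1, [-0.4, 0.15, 0], [0, 0, 0]], [1, [-0.4, 0.15, 0], [0, 0, 0]], [1, [-0.4, 0.15, 0], [0, 0, 0]], [1, [-0.4, 0.15, 0], [0, 0, 0]], [1, [-0.4, 0.15, 0], [0, 0, 0]], [1, [-0.4, 0.15, 0], [0, 0, 0]], [1, [-0.4, 0.15, 0], [0, 0, 0]]]'

```text
t: 1.9
ee_pos: [373.4, 193.1, 222.6]
orientation: [-2.181, -2.262, 0.0]
ft_force: [0.4, -0.1, -0.6]
width: 87.4
grasp_force: 0.0
```

Call:
jog_arm --commands '[[1, [-0.4, 0.15, 0], [0, 0, 0]], [1, [-0.4, 0.15, 0], [0, 0, 0]], [1, [-0.4, 0.15, 0], [0, 0, 0]], [1, [-0.4, 0.15, 0], [0, 0, 0]], [1, [-0.4, 0.15, 0], [0, 0, 0]], [1, [-0.4, 0.15, 0], [0, 0, 0]], [1, [-0.4, 0.15, 0], [0, 0, 0]], [1, [-0.4, 0.15, 0], [0, 0, 0]], [1, [-0.4, 0.15, 0], [0, 0, 0]]]'

```text
t: 2.8
ee_pos: [521.3, -161.9, 222.4]
orientation: [-2.181, -2.261, 0.0]
ft_force: [-0.5, 0.5, 1.2]
width: 87.7
grasp_force: 0.0
```

```bash
python3 p.py 512.9 -171.2 56 0.012
```

```text
t2.8 tcp [ 521.3 -161.9  222.4] yaw 0.036 tilt [-0.0005  0.0003] q6 -0.36 F [-0.5  0.5  1.2] M [-0.03  0.09  0.01] w 87.7 g 0.0
rz total 0.030 scale in 1 rows; then shift (scale) [-0.092 -0.085  1.664]
```

Call:
jog_arm --commands '[[1, [-0.09, -0.085, 0], [0, 0, 0.03]], [1, [0, 0, 0.4], [0, 0, 0]], [1, [0, 0, 0.4], [0, 0, 0]], [1, [0, 0, 0.4], [0, 0, 0]], [1, [0, 0, 0.3], [0, 0, 0]], [1, [0, 0, 0.16], [0, 0, 0]], [-0.5, [0, 0, 0], [0, 0, 0]], [-0.5, [0, 0, 0], [0, 0, 0]], [-0.5, [0, 0, 0], [0, 0, 0]]]'

```text
t: 3.7
ee_pos: [513.6, -169.5, 57.8]
orientation: [2.206, 2.234, 0.001]
ft_force: [-0.0, 0.3, -1.0]
width: 67.3
grasp_force: 0.0
```

Call:
jog_arm --commands '[[-0.5, [0, 0, 0], [0, 0, 0]], [-0.5, [0, 0, 0], [0, 0, 0]], [-1, [0, 0, 0], [0, 0, 0]], [-1, [0, 0, 0], [0, 0, 0]], [-1, [0, 0, 0], [0, 0, 0]], [-1, [0, 0, 0], [0, 0, 0]]]'

```text
t: 4.3
ee_pos: [513.0, -169.5, 56.7]
orientation: [-2.207, -2.235, 0.0]
ft_force: [-0.5, 0.0, -0.2]
width: 19.3
grasp_force: 0.0
```

```bash
python3 p.py
```

```text
t4.3 tcp [ 513.  -169.5   56.7] yaw 0.013 tilt [-0.  0.] q6 -0.35 F [-0.5  0.  -0.2] M [-0.06  0.09  0.03] w 19.3 g 0.0
```

Call:
jog_arm --commands '[[-1, [-0.015, 0, 0], [0, 0, 0]], [-1, [0, 0, 0], [0, 0, 0]], [-1, [0, 0, 0], [0, 0, 0]], [-1, [0, 0, 0], [0, 0, 0]], [-1, [0, 0, 0], [0, 0, 0]]]'

```text
t: 4.8
ee_pos: [515.2, -171.2, 56.9]
orientation: [2.205, 2.233, 0.004]
ft_force: [6.6, 1.1, -4.2]
width: 11.7
grasp_force: 29.9
```

```bash
python3 p.py
```

```text
t4.8 tcp [ 515.2 -171.2   56.9] yaw 0.012 tilt [ 0.0041 -0.0008] q6 -0.36 F [ 6.6  1.1 -4.2] M [ 0.18 -1.04  0.01] w 11.7 g 29.9
```

Call:
jog_arm --commands '[[-1, [0, 0.025, 0], [0, 0, 0]], [-1, [0, 0, 0], [0, 0, 0]], [-1, [0, 0, -0.05], [0, 0, 0]], [-1, [0, 0, -0.05], [0, 0, 0]], [-1, [0, 0, -0.04], [0, 0, 0]], [-1, [0, 0, 0], [0, 0, 0]], [-1, [0, 0, 0], [0, 0, 0]]]'

```text
t: 5.5
ee_pos: [515.5, -171.0, 70.6]
orientation: [2.207, 2.235, 0.0]
ft_force: [4.1, -3.1, -11.6]
width: 11.7
grasp_force: 30.0
```

```bash
python3 p.py
```

```text
t5.5 tcp [ 515.5 -171.    70.6] yaw 0.013 tilt [ 0.0002 -0.0001] q6 -0.35 F [  4.1  -3.1 -11.6] M [-0.61 -0.75  0.03] w 11.7 g 30.0
```

Call:
jog_arm --commands '[[-1, [0, 0.01, -0.008], [0, 0, 0]], [-1, [0, 0, 0], [0, 0, -0.15]], [-1, [0, 0, 0], [0, 0, -0.15]], [-1, [0, 0, 0], [0, 0, 0]]]'

```text
t: 5.9
ee_pos: [515.2, -170.6, 70.9]
orientation: [-1.926, -2.478, 0.002]
ft_force: [-0.6, -1.8, -11.9]
width: 11.8
grasp_force: 30.0
```

```bash
python3 p.py
```

```text
t5.9 tcp [ 515.2 -170.6   70.9] yaw 0.249 tilt [-0.0028  0.0008] q6 -0.59 F [ -0.6  -1.8 -11.9] M [-0.64  0.04  0.08] w 11.8 g 30.0
```

Turning works with little force. Continue the rest of the turn.

Call:
jog_arm --commands '[[-1, [0, 0, 0], [0, 0, -0.17]], [-1, [0, 0, 0], [0, 0, -0.17]], [-1, [0, 0, 0], [0, 0, -0.17]], [-1, [0, 0, 0], [0, 0, -0.17]], [-1, [0, 0, 0], [0, 0, -0.17]], [-1, [0, 0, 0], [0, 0, -0.17]], [-1, [0, 0, 0], [0, 0, -0.17]], [-1, [0, 0, 0], [0, 0, -0.17]], [-1, [0, 0, 0], [0, 0, -0.12]], [-1, [0, 0, 0], [0, 0, 0]]]'

```text
t: 6.9
ee_pos: [513.8, -170.2, 70.5]
orientation: [-0.254, -3.126, -0.002]
ft_force: [-5.0, -2.3, -12.1]
width: 12.0
grasp_force: 30.0
```

```bash
python3 p.py
```

```text
t6.9 tcp [ 513.8 -170.2   70.5] yaw 1.409 tilt [-0.0056  0.0016] q6 -1.75 F [ -5.   -2.3 -12.1] M [-0.48  0.99  0.04] w 12.0 g 30.0
```

Call:
jog_arm --commands '[[-1, [0, 0, 0.02], [0, 0, 0]], [-1, [0, 0, 0.02], [0, 0, 0]], [-1, [0, 0, 0.02], [0, 0, 0]], [-1, [0, 0, 0.02], [0, 0, 0]], [-1, [0, 0, 0], [0, 0, 0]]]'

```text
t: 7.4
ee_pos: [514.4, -170.4, 65.3]
orientation: [-0.259, -3.126, -0.001]
ft_force: [-13.2, -0.3, 20.0]
width: 11.7
grasp_force: 30.0
```

```bash
python3 p.py
```

```text
t7.4 tcp [ 514.4 -170.4   65.3] yaw 1.405 tilt [-0.0044  0.0013] q6 -1.75 F [-13.2  -0.3  20. ] M [ 0.14  2.53 -0.03] w 11.7 g 30.0
```

Call:
jog_arm --commands '[[-1, [0.03, 0, -0.03], [0, 0, 0]], [-1, [0, 0, 0], [0, 0, 0]]]'

```text
t: 7.6
ee_pos: [513.6, -170.2, 66.9]
orientation: [0.257, 3.13, 0.0]
ft_force: [-1.1, -0.3, -11.0]
width: 12.1
grasp_force: 30.0
```

```bash
python3 p.py
```

```text
t7.6 tcp [ 513.6 -170.2   66.9] yaw 1.407 tilt [0.0007 0.0001] q6 -1.75 F [ -1.1  -0.3 -11. ] M [-0.18 -0.12 -0.02] w 12.1 g 30.0
```

Call:
jog_arm --commands '[[-1, [-0.009, -0.049, 0], [0, 0, 0]], [-1, [-0.009, -0.049, 0], [0, 0, 0]], [-1, [-0.009, -0.049, 0], [0, 0, 0]], [-1, [-0.009, -0.049, 0], [0, 0, 0]], [-1, [0, 0, 0], [0, 0, 0]]]'

```text
t: 8.1
ee_pos: [514.5, -191.4, 66.5]
orientation: [0.252, 3.13, -0.001]
ft_force: [1.6, -0.6, -7.1]
width: 11.7
grasp_force: 30.0
```

```bash
python3 p.py
```

```text
t8.1 tcp [ 514.5 -191.4   66.5] yaw 1.410 tilt [ 0.0009 -0.0007] q6 -1.79 F [ 1.6 -0.6 -7.1] M [-0.19 -0.4  -0.03] w 11.7 g 30.0
```

Call:
jog_arm --commands '[[-1, [-0.015, -0.089, 0.012], [0, 0, 0]], [-1, [-0.015, -0.089, 0], [0, 0, 0]], [-1, [-0.015, -0.089, 0], [0, 0, 0]], [-1, [-0.015, -0.089, 0], [0, 0, 0]], [-1, [-0.015, -0.089, 0], [0, 0, 0]], [-1, [-0.015, -0.089, 0], [0, 0, 0]], [-1, [-0.015, -0.089, 0], [0, 0, 0]], [-1, [-0.015, -0.089, 0], [0, 0, 0]], [-1, [-0.015, -0.089, 0], [0, 0, 0]], [-1, [0, 0, 0], [0, 0, 0]]]'

```text
t: 9.1
ee_pos: [517.7, -274.6, 66.3]
orientation: [0.252, 3.124, -0.005]
ft_force: [7.8, -1.8, -3.3]
width: 11.9
grasp_force: 30.0
```

```bash
python3 p.py
```

```text
t9.1 tcp [ 517.7 -274.6   66.3] yaw 1.410 tilt [ 0.0067 -0.0036] q6 -1.92 F [ 7.8 -1.8 -3.3] M [-0.24 -1.73 -0.  ] w 11.9 g 30.0
```

Call:
jog_arm --commands '[[-1, [-0.025, 0, 0], [0, 0, 0]], [-1, [0, 0, 0], [0, 0, 0]], [-1, [0, 0, 0], [0, 0, 0]]]'

```text
t: 9.4
ee_pos: [518.0, -273.2, 66.0]
orientation: [0.251, 3.129, -0.002]
ft_force: [3.3, -2.4, 3.9]
width: 12.0
grasp_force: 30.0
```

```bash
python3 p.py
```

```text
t9.4 tcp [ 518.  -273.2   66. ] yaw 1.410 tilt [ 0.0023 -0.0017] q6 -1.92 F [ 3.3 -2.4  3.9] M [-0.51 -0.73  0.  ] w 12.0 g 30.0
```

Call:
jog_arm --commands '[[1, [0, 0, 0], [0, 0, 0]], [1, [0, 0, 0], [0, 0, 0]], [1, [0, 0, 0], [0, 0, 0]], [1, [0, 0, 0], [0, 0, 0]], [1, [0, 0, -0.3], [0, 0, 0]], [1, [0, 0, -0.4], [0, 0, 0]], [1, [0, 0, -0.4], [0, 0, 0]]]'

```text
t: 10.1
ee_pos: [516.2, -271.4, 175.7]
orientation: [-0.251, -3.129, -0.002]
ft_force: [0.9, -0.2, 0.4]
width: 64.4
grasp_force: 0.0
```

```bash
python3 p.py 526.8 258 130 0.0
```

```text
t10.1 tcp [ 516.2 -271.4  175.7] yaw 1.411 tilt [-0.0022  0.0012] q6 -1.92 F [ 0.9 -0.2  0.4] M [ 0.01  0.05 -0.03] w 64.4 g 0.0
rz total 1.796 scale in 10 rows; then shift (scale) [5.293 0.105 0.47 ]
```

Call:
jog_arm --commands '[[1, [0, 0, 0], [0, 0, 0.18]], [1, [0, 0, 0], [0, 0, 0.18]], [1, [0, 0, 0], [0, 0, 0.18]], [1, [0, 0, 0], [0, 0, 0.18]], [1, [0, 0, 0], [0, 0, 0.18]], [1, [0, 0, 0], [0, 0, 0.18]], [1, [0, 0, 0], [0, 0, 0.18]], [1, [0, 0, 0], [0, 0, 0.18]], [1, [0, 0, 0], [0, 0, 0.18]], [1, [0, 0, 0], [0, 0, 0.175]]]'

```text
t: 11.1
ee_pos: [516.6, -271.6, 175.0]
orientation: [-2.226, -2.215, 0.0]
ft_force: [0.4, 0.6, 0.7]
width: 87.8
grasp_force: 0.0
```

Call:
jog_arm --commands '[[1, [0.48, 0.012, 0], [0, 0, 0]], [1, [0.48, 0.012, 0], [0, 0, 0]], [1, [0.48, 0.012, 0], [0, 0, 0]], [1, [0.48, 0.012, 0], [0, 0, 0]], [1, [0.48, 0.012, 0], [0, 0, 0]], [1, [0.48, 0.012, 0], [0, 0, 0]], [1, [0.48, 0.012, 0], [0, 0, 0]], [1, [0.48, 0.012, 0], [0, 0, 0]], [1, [0.48, 0.012, 0], [0, 0, 0]], [1, [0.48, 0.012, 0], [0, 0, 0]]]'

```text
t: 12.1
ee_pos: [527.9, 210.0, 175.2]
orientation: [-2.22, -2.223, 0.001]
ft_force: [0.9, 0.6, 0.1]
width: 88.0
grasp_force: 0.0
```

Call:
jog_arm --commands '[[1, [0.49, 0, 0], [0, 0, 0]], [1, [0, 0, 0.48], [0, 0, 0]], [1, [0, 0, 0], [0, 0, 0]]]'

```text
t: 12.4
ee_pos: [524.3, 256.7, 122.4]
orientation: [-2.215, -2.223, 0.015]
ft_force: [-0.9, -0.8, -0.6]
width: 87.8
grasp_force: 0.0
```

```bash
python3 p.py 529 258.5 34.5 0.0
python3 - <<'E'
from h import *
d=get_image("top");e=get_image("side");o=np.zeros((600,800,3),np.uint8)
o[:300]=cv2.resize(d["image"][150:240,170:410],(800,300));o[300:,:400]=cv2.resize(e["image"][225:325,265:398],(400,300))
o[300:,400:]=cv2.resize(e["image"][130:220,220:340],(400,300))
cv2.imwrite("pics/a1.png",o)
E
```

```text
t12.4 tcp [524.3 256.7 122.4] yaw 0.004 tilt [-0.0091 -0.0044] q6 0.43 F [-0.9 -0.8 -0.6] M [ 0.03  0.03 -0.05] w 87.8 g 0.0
rz total 0.005 scale in 1 rows; then shift (scale) [0.021 0.055 0.878]
```

View pics/a1.png

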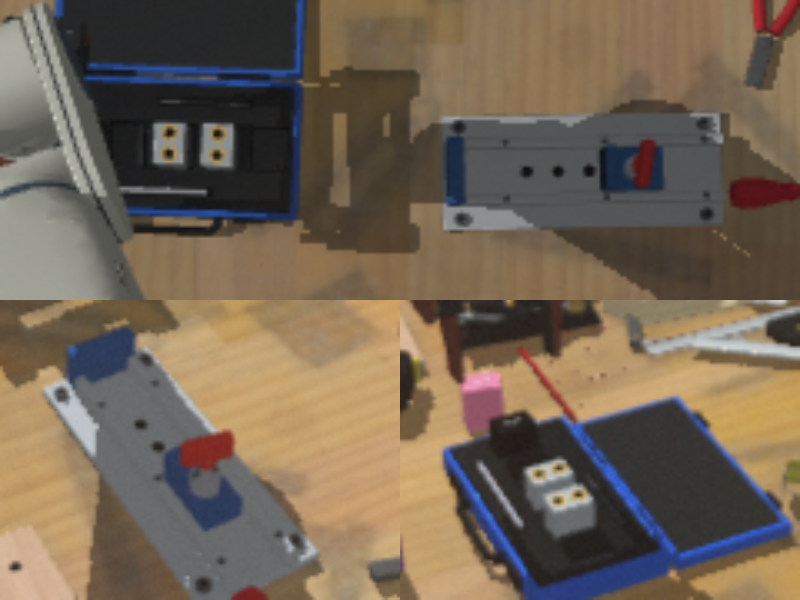

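The jaw is open with the wing turned across (crop, upper right), and all three blocks are still in the case. Now I'll descend on the packer.

Call:
jog_arm --commands '[[1, [0, 0, 0.4], [0, 0, 0]], [1, [0, 0, 0], [0, 0, 0]], [1, [0, 0, 0], [0, 0, 0]], [1, [0, 0, 0], [0, 0, 0]]]'

```text
t: 12.9
ee_pos: [529.8, 256.9, 89.5]
orientation: [2.221, 2.221, 0.004]
ft_force: [-0.8, 0.3, 0.1]
width: 87.8
grasp_force: 0.0
```

```bash
python3 p.py 529 258.5 34.5 0.0
```

```text
t12.9 tcp [529.8 256.9  89.5] yaw -0.000 tilt [0.0024 0.0011] q6 0.43 F [-0.8  0.3  0.1] M [-0.01  0.08 -0.06] w 87.8 g 0.0
rz total -0.000 scale in 1 rows; then shift (scale) [ 0.015 -0.01   0.55 ]
```

Call:
jog_arm --commands '[[1, [0.015, -0.008, 0.3], [0, 0, 0]], [1, [0, 0, 0.2], [0, 0, 0]], [1, [0, 0, 0.04], [0, 0, 0]], [-1, [0, 0, 0], [0, 0, 0]], [-1, [0, 0, 0], [0, 0, 0]], [-1, [0, 0, 0], [0, 0, 0]], [-1, [0, 0, 0], [0, 0, 0]], [-1, [0, 0, 0], [0, 0, 0]], [-1, [0, 0, 0], [0, 0, 0]], [-1, [0, 0, 0], [0, 0, 0]]]'

```text
t: 13.9
ee_pos: [529.6, 258.7, 33.8]
orientation: [2.219, 2.221, 0.005]
ft_force: [5.1, -3.0, -1.4]
width: 39.8
grasp_force: 30.0
```

```bash
python3 p.py
```

```text
t13.9 tcp [529.6 258.7  33.8] yaw 0.001 tilt [0.0035 0.0007] q6 0.43 F [ 5.1 -3.  -1.4] M [-0.52 -0.77 -0.24] w 39.8 g 30.0
```

Call:
jog_arm --commands '[[-1, [0, 0.02, -0.02], [0, 0, 0.05]], [-1, [0, -0.03, -0.03], [0, 0, -0.1]], [-1, [0, 0.03, -0.03], [0, 0, 0.1]], [-1, [0, -0.03, -0.03], [0, 0, -0.1]], [-1, [0, 0.03, -0.03], [0, 0, 0.1]], [-1, [0, -0.03, -0.03], [0, 0, -0.1]], [-1, [0, 0.03, -0.03], [0, 0, 0.1]], [-1, [0, -0.03, -0.03], [0, 0, -0.1]], [-1, [0, 0.03, -0.03], [0, 0, 0.1]], [-1, [0, -0.02, -0.03], [0, 0, -0.05]]]'

```text
t: 14.9
ee_pos: [527.3, 258.3, 61.0]
orientation: [2.222, 2.221, -0.005]
ft_force: [-0.4, 0.0, -1.6]
width: 39.8
grasp_force: 29.9
```

```bash
python3 p.py
```

```text
t14.9 tcp [527.3 258.3  61. ] yaw -0.001 tilt [-0.0021 -0.0021] q6 0.44 F [-0.4  0.  -1.6] M [-0.05  0.09  0.02] w 39.8 g 29.9
```

Call:
jog_arm --commands '[[-1, [0, 0, -0.3], [0, 0, 0]], [-1, [0, 0, -0.3], [0, 0, 0]], [-1, [0, 0, 0], [0, 0, 0]], [-1, [0, 0, 0], [0, 0, 0]]]'

```text
t: 15.3
ee_pos: [527.7, 259.5, 122.3]
orientation: [2.22, 2.222, 0.001]
ft_force: [-0.8, -1.2, -1.6]
width: 39.5
grasp_force: 29.9
```

```bash
python3 p.py 514.2 -126.4 100 0.025
```

```text
t15.3 tcp [527.7 259.5 122.3] yaw 0.001 tilt [0.0006 0.0002] q6 0.44 F [-0.8 -1.2 -1.6] M [-0.09  0.1   0.03] w 39.5 g 29.9
rz total -0.031 scale in 1 rows; then shift (scale) [-3.855 -0.232  0.222]
```

Call:
jog_arm --commands '[[-1, [0, 0, 0], [0, 0, -0.031]], [-1, [-0.2, -0.012, 0], [0, 0, 0]], [-1, [-0.42, -0.025, 0], [0, 0, 0]], [-1, [-0.42, -0.025, 0], [0, 0, 0]], [-1, [-0.42, -0.025, 0], [0, 0, 0]], [-1, [-0.42, -0.025, 0], [0, 0, 0]], [-1, [-0.42, -0.025, 0], [0, 0, 0]], [-1, [-0.42, -0.025, 0], [0, 0, 0]], [-1, [-0.42, -0.025, 0], [0, 0, 0]], [-1, [-0.42, -0.025, 0], [0, 0, 0]]]'

```text
t: 16.3
ee_pos: [514.3, -98.3, 120.9]
orientation: [-2.19, -2.249, 0.002]
ft_force: [1.1, 0.6, -1.5]
width: 39.6
grasp_force: 29.9
```

Call:
jog_arm --commands '[[-1, [-0.295, -0.018, 0], [0, 0, 0]], [-1, [0, 0, 0], [0, 0, 0]], [-1, [0, 0, 0], [0, 0, 0]], [-1, [0, 0, 0], [0, 0, 0]], [-1, [0, 0, 0], [0, 0, 0]]]'

```text
t: 16.8
ee_pos: [514.2, -125.2, 121.8]
orientation: [-2.191, -2.251, 0.001]
ft_force: [0.5, 0.3, -0.9]
width: 39.8
grasp_force: 29.9
```

```bash
python3 p.py 514.2 -126.4 60 0.025
```

```text
t16.8 tcp [ 514.2 -125.2  121.8] yaw 0.027 tilt [-0.001   0.0004] q6 -0.29 F [ 0.5  0.3 -0.9] M [-0.09  0.1   0.02] w 39.8 g 29.9
rz total 0.002 scale in 1 rows; then shift (scale) [-0.012 -0.     0.618]
```

Call:
jog_arm --commands '[[-1, [-0.012, 0, 0.3], [0, 0, 0]], [-1, [0, 0, 0.3], [0, 0, 0]], [-1, [0, 0, 0.06], [0, 0, 0]], [-1, [0, 0, 0.06], [0, 0, 0]], [-1, [0, 0, 0.06], [0, 0, 0]], [-1, [0, 0, 0], [0, 0, 0]], [-1, [0, 0, 0], [0, 0, 0]]]'

```text
t: 17.5
ee_pos: [514.9, -127.6, 44.9]
orientation: [2.193, 2.249, 0.001]
ft_force: [-0.0, -0.2, -3.0]
width: 39.9
grasp_force: 29.9
```

```bash
python3 p.py 514.2 -126.4 35.8 0.025
```

```text
t17.5 tcp [ 514.9 -127.6   44.9] yaw 0.025 tilt [ 0.0008 -0.0002] q6 -0.29 F [-0.  -0.2 -3. ] M [-0.06  0.14  0.01] w 39.9 g 29.9
rz total 0.000 scale in 1 rows; then shift (scale) [ 0.012 -0.007  0.091]
```

In the channel with no contact force. Lower the rest and release.

Call:
jog_arm --commands '[[-1, [0, 0, 0.05], [0, 0, 0]], [-1, [0, 0, 0.03], [0, 0, 0]], [-1, [0, 0, 0.015], [0, 0, 0]], [-1, [0, 0, 0], [0, 0, 0]]]'

```text
t: 17.9
ee_pos: [515.3, -128.8, 37.2]
orientation: [2.191, 2.248, -0.0]
ft_force: [-7.3, -4.9, 26.6]
width: 39.5
grasp_force: 30.0
```

```bash
python3 p.py
```

```text
t17.9 tcp [ 515.3 -128.8   37.2] yaw 0.026 tilt [ 0.0017 -0.0017] q6 -0.29 F [-7.3 -4.9 26.6] M [-0.73  1.68  0.19] w 39.5 g 30.0
```

Call:
jog_arm --commands '[[-1, [0, -0.01, -0.025], [0, 0, 0]], [0.4, [0, 0, 0], [0, 0, 0]], [0.6, [0, 0, 0], [0, 0, 0]], [1, [0, 0, 0], [0, 0, 0]], [1, [0, 0, 0], [0, 0, 0]], [1, [0, 0, 0], [0, 0, 0]], [1, [0, 0, -0.3], [0, 0, 0]], [1, [0, 0, -0.4], [0, 0, 0]], [1, [0, 0, -0.2], [0, 0, 0]]]'

```text
t: 18.8
ee_pos: [514.6, -127.9, 129.6]
orientation: [2.192, 2.248, 0.002]
ft_force: [0.4, 0.4, -0.5]
width: 87.7
grasp_force: 0.0
```

```bash
python3 p.py 529.0 168.4 90 0.0
```

```text
t18.8 tcp [ 514.6 -127.9  129.6] yaw 0.025 tilt [ 0.0025 -0.0007] q6 -0.29 F [ 0.4  0.4 -0.5] M [-0.04  0.01  0.01] w 87.7 g 0.0
rz total 0.032 scale in 1 rows; then shift (scale) [2.963 0.143 0.394]
```

Call:
jog_arm --commands '[[1, [0, 0, 0], [0, 0, 0.032]], [1, [0.3, 0.015, 0], [0, 0, 0]], [1, [0.45, 0.023, 0], [0, 0, 0]], [1, [0.45, 0.023, 0], [0, 0, 0]], [1, [0.45, 0.023, 0], [0, 0, 0]], [1, [0.45, 0.023, 0], [0, 0, 0]], [1, [0.45, 0.023, 0], [0, 0, 0]], [1, [0.3, 0.01, 0], [0, 0, 0]], [1, [0.12, 0.01, 0], [0, 0, 0]], [1, [0, 0, 0], [0, 0, 0]]]'

```text
t: 19.8
ee_pos: [527.9, 170.4, 126.2]
orientation: [-2.219, -2.223, 0.002]
ft_force: [-0.0, -0.6, -0.1]
width: 88.2
grasp_force: 0.0
```

Call:
jog_arm --commands '[[1, [0, 0, 0.3], [0, 0, 0]], [1, [0, 0, 0.1], [0, 0, 0]], [1, [0, 0, 0], [0, 0, 0]], [1, [0, 0, 0], [0, 0, 0]], [1, [0, 0, 0], [0, 0, 0]]]'

```text
t: 20.3
ee_pos: [529.1, 168.9, 88.0]
orientation: [2.222, 2.22, 0.001]
ft_force: [0.4, 0.6, 1.0]
width: 87.8
grasp_force: 0.0
```

```bash
python3 p.py 529.8 168.4 34.5 0.0
python3 - <<'E'
from h import *
d=get_image("top");e=get_image("side");o=np.zeros((600,800,3),np.uint8)
o[:300]=cv2.resize(d["image"][150:240,170:410],(800,300));o[300:,:400]=cv2.resize(e["image"][225:325,265:398],(400,300))
o[300:,400:]=cv2.resize(e["image"][130:220,220:340],(400,300))
cv2.imwrite("pics/a2.png",o)
E
```

```text
t20.3 tcp [529.1 168.9  88. ] yaw -0.001 tilt [0.001  0.0003] q6 0.29 F [0.4 0.6 1. ] M [-0.07  0.03  0.  ] w 87.8 g 0.0
rz total -0.001 scale in 1 rows; then shift (scale) [-0.006  0.006  0.535]
```

View pics/a2.png

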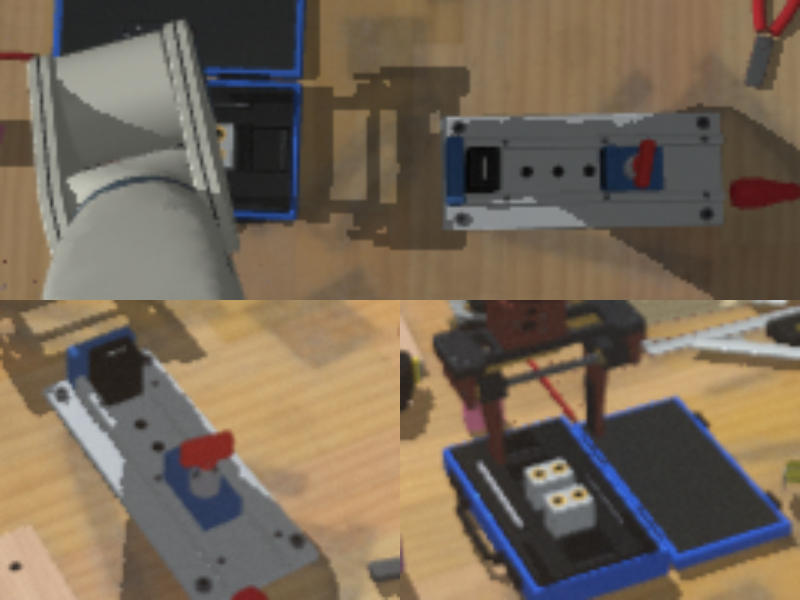

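The packer stands in the channel by the end plate, and both guides are still in the case. Next I'll take the first guide.

Call:
jog_arm --commands '[[1, [-0.005, 0.008, 0.3], [0, 0, 0]], [1, [0, 0, 0.2], [0, 0, 0]], [1, [0, 0, 0.035], [0, 0, 0]], [-1, [0, 0, 0], [0, 0, 0]], [-1, [0, 0, 0], [0, 0, 0]], [-1, [0, 0, 0], [0, 0, 0]], [-1, [0, 0, 0], [0, 0, 0]], [-1, [0, 0, 0], [0, 0, 0]], [-1, [0, 0, 0], [0, 0, 0]], [-1, [0, 0, 0], [0, 0, 0]]]'

```text
t: 21.4
ee_pos: [529.4, 168.9, 34.0]
orientation: [-2.222, -2.221, -0.0]
ft_force: [-1.1, 0.2, 2.5]
width: 39.7
grasp_force: 30.0
```

```bash
python3 p.py
```

```text
t21.4 tcp [529.4 168.9  34. ] yaw -0.000 tilt [0.0001 0.0001] q6 0.29 F [-1.1  0.2  2.5] M [-0.08  0.19 -0.21] w 39.7 g 30.0
```

Call:
jog_arm --commands '[[-1, [0, 0.02, -0.02], [0, 0, 0.05]], [-1, [0, -0.03, -0.03], [0, 0, -0.1]], [-1, [0, 0.03, -0.03], [0, 0, 0.1]], [-1, [0, -0.03, -0.03], [0, 0, -0.1]], [-1, [0, 0.03, -0.03], [0, 0, 0.1]], [-1, [0, -0.03, -0.03], [0, 0, -0.1]], [-1, [0, 0.03, -0.03], [0, 0, 0.1]], [-1, [0, -0.03, -0.03], [0, 0, -0.1]], [-1, [0, 0.03, -0.03], [0, 0, 0.1]], [-1, [0, -0.02, -0.03], [0, 0, -0.05]]]'

```text
t: 22.4
ee_pos: [528.9, 169.5, 62.0]
orientation: [-2.223, -2.219, 0.002]
ft_force: [0.5, -0.6, -2.2]
width: 39.9
grasp_force: 29.9
```

```bash
python3 p.py
```

```text
t22.4 tcp [528.9 169.5  62. ] yaw -0.002 tilt [-0.0015 -0.0006] q6 0.29 F [ 0.5 -0.6 -2.2] M [-0.06  0.04  0.01] w 39.9 g 29.9
```

Call:
jog_arm --commands '[[-1, [0, 0, -0.3], [0, 0, 0]], [-1, [0, 0, -0.3], [0, 0, 0]], [-1, [0, 0, 0], [0, 0, 0]], [-1, [0, 0, 0], [0, 0, -0.031]], [-1, [0, 0, 0], [0, 0, 0]]]'

```text
t: 22.9
ee_pos: [528.3, 169.6, 121.6]
orientation: [-2.192, -2.249, 0.003]
ft_force: [-0.5, 1.5, -2.2]
width: 39.4
grasp_force: 29.9
```

```bash
python3 p.py 515.2 -163 60 0.025
```

```text
t22.9 tcp [528.3 169.6 121.6] yaw 0.026 tilt [-0.002  -0.0006] q6 0.26 F [-0.5  1.5 -2.2] M [-0.06  0.04  0.01] w 39.4 g 29.9
rz total 0.001 scale in 1 rows; then shift (scale) [-3.321 -0.213  0.618]
```

Call:
jog_arm --commands '[[-1, [-0.2, -0.013, 0], [0, 0, 0]], [-1, [-0.42, -0.027, 0], [0, 0, 0]], [-1, [-0.42, -0.027, 0], [0, 0, 0]], [-1, [-0.42, -0.027, 0], [0, 0, 0]], [-1, [-0.42, -0.027, 0], [0, 0, 0]], [-1, [-0.42, -0.027, 0], [0, 0, 0]], [-1, [-0.42, -0.027, 0], [0, 0, 0]], [-1, [-0.42, -0.027, 0], [0, 0, 0]], [-1, [-0.18, -0.011, 0], [0, 0, 0]], [-1, [0, 0, 0], [0, 0, 0]]]'

```text
t: 23.9
ee_pos: [515.2, -164.6, 121.3]
orientation: [-2.197, -2.244, 0.002]
ft_force: [-0.8, -0.4, -1.2]
width: 40.0
grasp_force: 29.9
```

Call:
jog_arm --commands '[[-1, [0, 0, 0], [0, 0, 0]], [-1, [0, 0, 0], [0, 0, 0]], [-1, [0, 0, 0], [0, 0, 0]]]'

```text
t: 24.2
ee_pos: [516.0, -161.3, 122.4]
orientation: [-2.192, -2.25, 0.0]
ft_force: [0.5, -0.2, -1.2]
width: 39.5
grasp_force: 29.9
```

```bash
python3 p.py 515.2 -163 60 0.025
```

```text
t24.2 tcp [ 516.  -161.3  122.4] yaw 0.026 tilt [-0.0008  0.0004] q6 -0.35 F [ 0.5 -0.2 -1.2] M [-0.1   0.09  0.01] w 39.5 g 29.9
rz total 0.001 scale in 1 rows; then shift (scale) [-0.017 -0.008  0.624]
```

Call:
jog_arm --commands '[[-1, [-0.017, -0.01, 0.3], [0, 0, 0]], [-1, [0, 0, 0.3], [0, 0, 0]], [-1, [0, 0, 0.06], [0, 0, 0]], [-1, [0, 0, 0.06], [0, 0, 0]], [-1, [0, 0, 0.06], [0, 0, 0]], [-1, [0, 0, 0], [0, 0, 0]], [-1, [0, 0, 0], [0, 0, 0]]]'

```text
t: 24.9
ee_pos: [515.6, -164.3, 45.4]
orientation: [2.193, 2.248, 0.001]
ft_force: [-0.3, 0.4, -1.0]
width: 39.9
grasp_force: 29.9
```

```bash
python3 p.py 515.2 -163 37 0.025
```

```text
t24.9 tcp [ 515.6 -164.3   45.4] yaw 0.025 tilt [ 0.001  -0.0003] q6 -0.36 F [-0.3  0.4 -1. ] M [-0.06  0.07 -0.  ] w 39.9 g 29.9
rz total -0.001 scale in 1 rows; then shift (scale) [ 0.013 -0.004  0.084]
```

Call:
jog_arm --commands '[[-1, [0, -0.004, 0.05], [0, 0, 0]], [-1, [0, 0, 0.025], [0, 0, 0]], [-1, [0, 0, 0.01], [0, 0, 0]], [-1, [0, 0, 0], [0, 0, 0]]]'

```text
t: 25.3
ee_pos: [514.9, -164.4, 37.0]
orientation: [2.194, 2.248, 0.0]
ft_force: [-2.0, -0.1, 7.1]
width: 40.2
grasp_force: 30.0
```

```bash
python3 p.py
```

```text
t25.3 tcp [ 514.9 -164.4   37. ] yaw 0.024 tilt [ 0.0003 -0.0001] q6 -0.36 F [-2.  -0.1  7.1] M [ 0.08  0.48 -0.02] w 40.2 g 30.0
```

Call:
jog_arm --commands '[[-1, [0, 0, -0.01], [0, 0, 0]], [0.4, [0, 0, 0], [0, 0, 0]], [0.6, [0, 0, 0], [0, 0, 0]], [1, [0, 0, 0], [0, 0, 0]], [1, [0, 0, 0], [0, 0, 0]], [1, [0, 0, 0], [0, 0, 0]], [1, [0, 0, -0.3], [0, 0, 0]], [1, [0, 0, -0.4], [0, 0, 0]], [1, [0, 0, -0.2], [0, 0, 0]]]'

```text
t: 26.2
ee_pos: [515.8, -164.6, 129.8]
orientation: [2.192, 2.247, 0.002]
ft_force: [1.1, -0.0, 1.4]
width: 87.8
grasp_force: 0.0
```

```bash
python3 p.py 529.8 123.8 90 0.0
```

```text
t26.2 tcp [ 515.8 -164.6  129.8] yaw 0.024 tilt [ 0.0026 -0.0009] q6 -0.36 F [ 1.1 -0.   1.4] M [-0.11  0.04 -0.07] w 87.8 g 0.0
rz total 0.031 scale in 1 rows; then shift (scale) [2.884 0.139 0.395]
```

Seated cleanly. On to the last guide.

Call:
jog_arm --commands '[[1, [0, 0, 0], [0, 0, 0.031]], [1, [0.3, 0.015, 0], [0, 0, 0]], [1, [0.45, 0.022, 0], [0, 0, 0]], [1, [0.45, 0.022, 0], [0, 0, 0]], [1, [0.45, 0.022, 0], [0, 0, 0]], [1, [0.45, 0.022, 0], [0, 0, 0]], [1, [0.45, 0.022, 0], [0, 0, 0]], [1, [0.33, 0.014, 0], [0, 0, 0]], [1, [0, 0, 0], [0, 0, 0]], [1, [0, 0, 0], [0, 0, 0]]]'

```text
t: 27.2
ee_pos: [527.8, 124.1, 126.1]
orientation: [-2.219, -2.223, 0.003]
ft_force: [0.0, 0.5, 0.3]
width: 87.8
grasp_force: 0.0
```

Call:
jog_arm --commands '[[1, [0, 0, 0.3], [0, 0, 0]], [1, [0, 0, 0.1], [0, 0, 0]], [1, [0, 0, 0], [0, 0, 0]], [1, [0, 0, 0], [0, 0, 0]], [1, [0, 0, 0], [0, 0, 0]]]'

```text
t: 27.7
ee_pos: [529.3, 123.4, 88.0]
orientation: [2.222, 2.22, 0.001]
ft_force: [-0.4, -0.4, 0.6]
width: 88.1
grasp_force: 0.0
```

```bash
python3 p.py 529.8 123.8 34.5 0.0
python3 - <<'E'
from h import *
d=get_image("top");e=get_image("side");o=np.zeros((600,800,3),np.uint8)
o[:300]=cv2.resize(d["image"][150:240,170:410],(800,300));o[300:,:400]=cv2.resize(e["image"][225:325,265:398],(400,300))
o[300:,400:]=cv2.resize(e["image"][130:220,220:340],(400,300))
cv2.imwrite("pics/a3.png",o)
E
```

```text
t27.7 tcp [529.3 123.4  88. ] yaw -0.001 tilt [0.0011 0.0002] q6 0.21 F [-0.4 -0.4  0.6] M [-0.02  0.04 -0.05] w 88.1 g 0.0
rz total -0.001 scale in 1 rows; then shift (scale) [0.004 0.005 0.535]
```

View pics/a3.png

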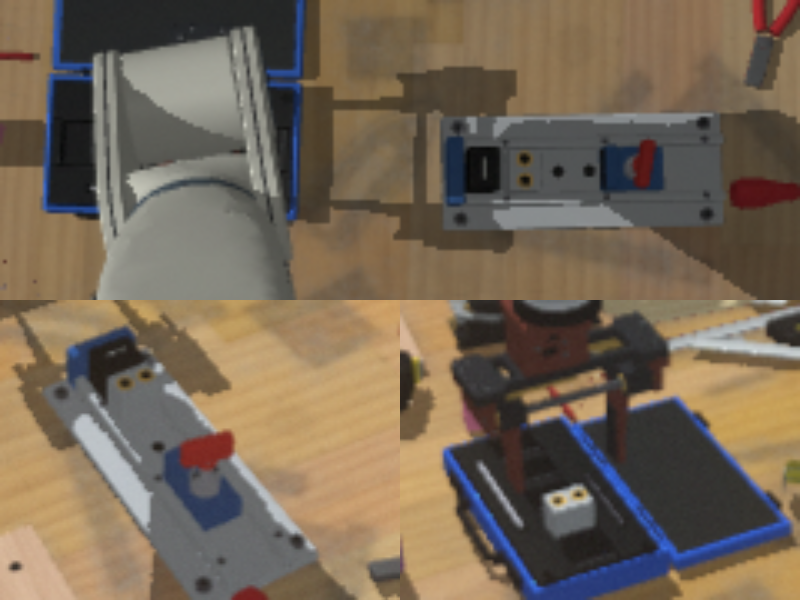

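The packer and first guide stand in the channel (crop (483,170) and (523,170)), and the last guide is in the case under the gripper.

Call:
jog_arm --commands '[[1, [0, 0.008, 0.3], [0, 0, 0]], [1, [0, 0, 0.2], [0, 0, 0]], [1, [0, 0, 0.035], [0, 0, 0]], [-1, [0, 0, 0], [0, 0, 0]], [-1, [0, 0, 0], [0, 0, 0]], [-1, [0, 0, 0], [0, 0, 0]], [-1, [0, 0, 0], [0, 0, 0]], [-1, [0, 0, 0], [0, 0, 0]], [-1, [0, 0, 0], [0, 0, 0]], [-1, [0, 0, 0], [0, 0, 0]]]'

```text
t: 28.8
ee_pos: [529.1, 123.8, 34.0]
orientation: [-2.221, -2.221, 0.001]
ft_force: [-2.1, 0.7, 3.1]
width: 40.0
grasp_force: 30.0
```

```bash
python3 p.py
```

```text
t28.8 tcp [529.1 123.8  34. ] yaw -0.000 tilt [-0.0008  0.    ] q6 0.21 F [-2.1  0.7  3.1] M [-0.    0.41 -0.18] w 40.0 g 30.0
```

Call:
jog_arm --commands '[[-1, [0, 0.02, -0.02], [0, 0, 0.05]], [-1, [0, -0.03, -0.03], [0, 0, -0.1]], [-1, [0, 0.03, -0.03], [0, 0, 0.1]], [-1, [0, -0.03, -0.03], [0, 0, -0.1]], [-1, [0, 0.03, -0.03], [0, 0, 0.1]], [-1, [0, -0.03, -0.03], [0, 0, -0.1]], [-1, [0, 0.03, -0.03], [0, 0, 0.1]], [-1, [0, -0.03, -0.03], [0, 0, -0.1]], [-1, [0, 0.03, -0.03], [0, 0, 0.1]], [-1, [0, -0.02, -0.03], [0, 0, -0.05]]]'

```text
t: 29.8
ee_pos: [529.2, 124.5, 62.1]
orientation: [-2.223, -2.219, 0.002]
ft_force: [0.4, 0.1, -1.3]
width: 40.0
grasp_force: 29.9
```

```bash
python3 p.py
```

```text
t29.8 tcp [529.2 124.5  62.1] yaw -0.002 tilt [-0.0011 -0.0004] q6 0.21 F [ 0.4  0.1 -1.3] M [-0.03  0.04 -0.01] w 40.0 g 29.9
```

Call:
jog_arm --commands '[[-1, [0, 0, -0.3], [0, 0, 0]], [-1, [0, 0, -0.3], [0, 0, 0]], [-1, [0, 0, 0], [0, 0, 0]], [-1, [0, 0, 0], [0, 0, -0.031]], [-1, [0, 0, 0], [0, 0, 0]]]'

```text
t: 30.3
ee_pos: [528.5, 124.6, 121.6]
orientation: [-2.192, -2.249, 0.003]
ft_force: [-0.2, 0.6, -2.0]
width: 39.8
grasp_force: 29.9
```

```bash
python3 p.py 516 -199.5 60 0.025
```

```text
t30.3 tcp [528.5 124.6 121.6] yaw 0.026 tilt [-0.002  -0.0004] q6 0.18 F [-0.2  0.6 -2. ] M [-0.11  0.02 -0.01] w 39.8 g 29.9
rz total 0.001 scale in 1 rows; then shift (scale) [-3.236 -0.205  0.618]
```

Call:
jog_arm --commands '[[-1, [-0.17, -0.01, 0], [0, 0, 0]], [-1, [-0.42, -0.026, 0], [0, 0, 0]], [-1, [-0.42, -0.026, 0], [0, 0, 0]], [-1, [-0.42, -0.026, 0], [0, 0, 0]], [-1, [-0.42, -0.026, 0], [0, 0, 0]], [-1, [-0.42, -0.026, 0], [0, 0, 0]], [-1, [-0.42, -0.026, 0], [0, 0, 0]], [-1, [-0.42, -0.026, 0], [0, 0, 0]], [-1, [-0.12, -0.01, 0], [0, 0, 0]], [-1, [0, 0, 0], [0, 0, 0]]]'

```text
t: 31.3
ee_pos: [516.2, -199.8, 121.4]
orientation: [-2.196, -2.244, 0.001]
ft_force: [-0.5, -0.0, -1.9]
width: 39.8
grasp_force: 29.9
```

Call:
jog_arm --commands '[[-1, [0, 0, 0], [0, 0, 0]], [-1, [0, 0, 0], [0, 0, 0]], [-1, [0, 0, 0], [0, 0, 0]]]'

```text
t: 31.6
ee_pos: [517.1, -197.2, 122.6]
orientation: [-2.192, -2.25, 0.0]
ft_force: [0.5, -0.4, -1.0]
width: 39.7
grasp_force: 29.9
```

```bash
python3 p.py 516 -199.5 60 0.025
```

```text
t31.6 tcp [ 517.1 -197.2  122.6] yaw 0.026 tilt [-0.0005  0.0003] q6 -0.41 F [ 0.5 -0.4 -1. ] M [-0.04  0.02 -0.05] w 39.7 g 29.9
rz total 0.002 scale in 1 rows; then shift (scale) [-0.023 -0.012  0.626]
```

Call:
jog_arm --commands '[[-1, [-0.023, -0.012, 0.3], [0, 0, 0]], [-1, [0, 0, 0.3], [0, 0, 0]], [-1, [0, 0, 0.06], [0, 0, 0]], [-1, [0, 0, 0.06], [0, 0, 0]], [-1, [0, 0, 0.06], [0, 0, 0]], [-1, [0, 0, 0], [0, 0, 0]], [-1, [0, 0, 0], [0, 0, 0]]]'

```text
t: 32.3
ee_pos: [518.6, -201.1, 48.5]
orientation: [2.19, 2.246, 0.003]
ft_force: [-1.4, 2.7, 21.6]
width: 42.4
grasp_force: 30.5
```

```bash
python3 p.py 516 -199.5 37 0.025
```

```text
t32.3 tcp [ 518.6 -201.1   48.5] yaw 0.025 tilt [ 0.0046 -0.0017] q6 -0.42 F [-1.4  2.7 21.6] M [0.4  0.95 0.01] w 42.4 g 30.5
rz total 0.000 scale in 1 rows; then shift (scale) [ 0.017 -0.026  0.115]
```

Unexpected contact: the width is 42.4, so the block may have slipped or tilted. I'll raise a little and look.

Call:
jog_arm --commands '[[-1, [0, 0, -0.1], [0, 0, 0]], [-1, [0, 0, -0.3], [0, 0, 0]], [-1, [0, 0, 0], [0, 0, 0]], [-1, [0, 0, 0], [0, 0, 0]]]'

```text
t: 32.7
ee_pos: [516.7, -200.9, 85.8]
orientation: [2.192, 2.247, 0.001]
ft_force: [-0.6, 0.1, -2.1]
width: 42.5
grasp_force: 28.8
```

```bash
python3 p.py
python3 - <<'E'
from h import *
e=get_image("side")
cv2.imwrite("pics/a4.png",cv2.resize(e["image"][190:325,255:435],(800,600),interpolation=cv2.INTER_CUBIC))
E
```

```text
t32.7 tcp [ 516.7 -200.9   85.8] yaw 0.025 tilt [ 0.0021 -0.0008] q6 -0.42 F [-0.6  0.1 -2.1] M [-0.08  0.01 -0.01] w 42.5 g 28.8
```

View pics/a4.png

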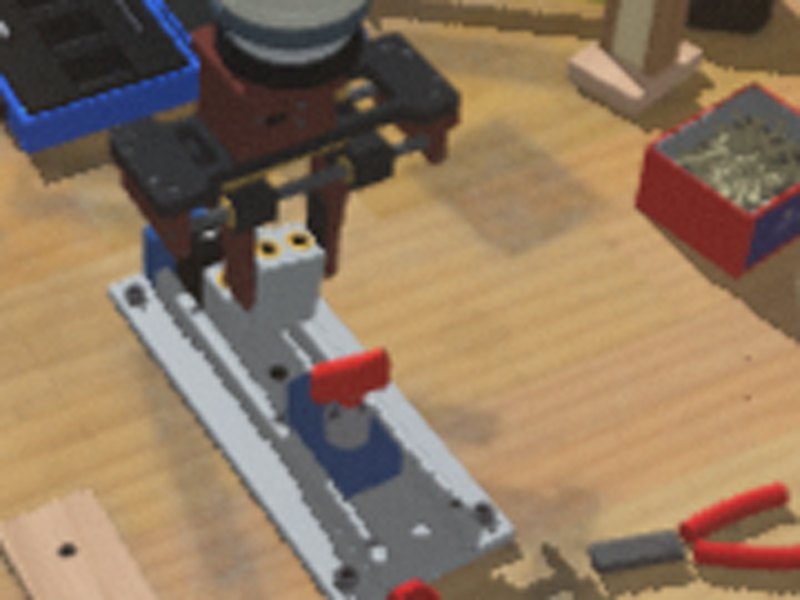

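```bash

python3 - <<'E'
from h import *
e=get_image("side");t=get_image("top")
o=np.zeros((600,800,3),np.uint8)
o[:,:500]=cv2.resize(e["image"][230:278,295:335],(500,600),interpolation=cv2.INTER_CUBIC)
o[:300,500:]=cv2.resize(t["image"][175:225,300:350],(300,300),interpolation=cv2.INTER_CUBIC)
cv2.imwrite("pics/a5.png",o)
# projected vertical direction near block
K=e["intrinsics"];Rm=R.from_rotvec(e["orientation"])
def pr(p):
    q=Rm.inv().apply(np.array(p)-e["eye"]);return (K@q/q[2])[:2]
def cr(p): u=pr(p);return np.round([(u[0]-295+.5)*12.5,(u[1]-230+.5)*12.5])
# expected corners of -y face if held upright, foot 25.8 below TCP
for dx in(-20,20):
    for z in(85.8-25.8,85.8+24.2): print(dx,z,cr((516.7+dx,-200.9-15,z)))
E
```

```text
-20 60.0 [227. 461.]
-20 110.0 [233. 283.]
20 60.0 [404. 396.]
20 110.0 [414. 218.]
```

View pics/a5.png

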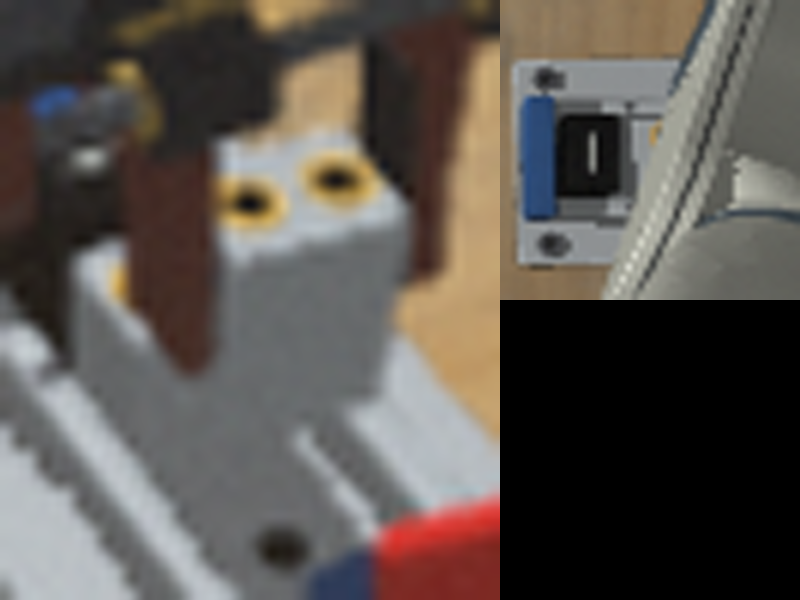

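The block is tilted in the grip by about 0.08–0.09 rad: its right edge runs from (408,215) to (382,390), with the foot leaning towards -x. I'll tilt the tool to bring the block upright, then re-check and lower it.

Call:
jog_arm --commands '[[-1, [0, 0.003, 0], [-0.115, 0, 0]], [-1, [0, -0.018, 0.2], [0, 0, 0]], [-1, [0, 0, 0], [0, 0, 0]], [-1, [0, 0, 0], [0, 0, 0]], [-1, [0, 0, 0], [0, 0, 0]]]'

```text
t: 33.35
ee_pos: [516.8, -201.1, 64.9]
orientation: [2.149, 2.202, 0.099]
ft_force: [-0.2, -0.2, -1.5]
width: 42.3
grasp_force: 28.8
```

```bash
python3 p.py; 
python3 - <<'E'
from h import *
e=get_image("side")
o=cv2.resize(e["image"][236:284,295:335],(500,600),interpolation=cv2.INTER_CUBIC)
K=e["intrinsics"];Rm=R.from_rotvec(e["orientation"])
x,y,z=get_obs()["ee_pos"]
def cr(p): q=Rm.inv().apply(np.array(p)-e["eye"]);u=(K@q/q[2])[:2];return [int((u[0]-295+.5)*12.5),int((u[1]-236+.5)*12.5)]
pts=np.array([cr((516.06+a,-201-15,z+b)) for a,b in((-20,-25.8),(20,-25.8),(20,24.2),(-20,24.2))])
cv2.polylines(o,[pts],True,(0,255,0),1)
cv2.imwrite("pics/a6.png",o)
E
```

```text
t33.4 tcp [ 516.8 -201.1   64.9] yaw 0.025 tilt [0.0902 0.0021] q6 -0.49 F [-0.2 -0.2 -1.5] M [-0.    0.1  -0.02] w 42.3 g 28.8
```

View pics/a6.png

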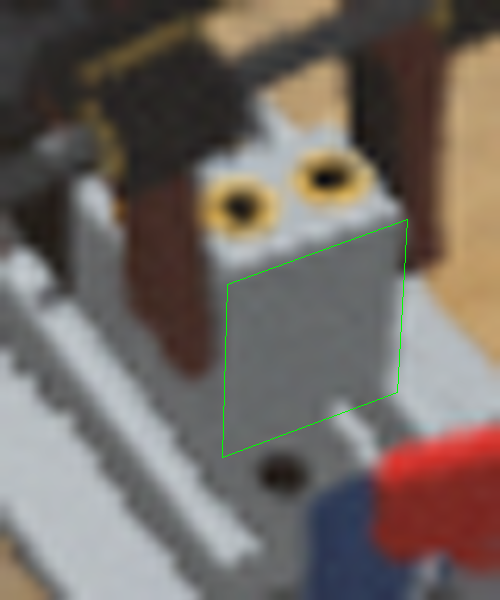

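The block now looks upright, matching the drawn outline with its right edge about 1–2 mm to -x. I'll shift slightly to +x and lower gently.

Call:
jog_arm --commands '[[-1, [0, 0.0, 0.08], [0, 0, 0]], [-1, [0, -0.006, 0.07], [0, 0, 0]], [-1, [0, -0.005, 0.05], [0, 0, 0]], [-1, [0, 0, 0], [0, 0, 0]], [-1, [0, 0, 0], [0, 0, 0]]]'

```text
t: 33.9
ee_pos: [517.3, -201.0, 44.4]
orientation: [2.149, 2.202, 0.1]
ft_force: [2.6, 0.1, -3.3]
width: 41.8
grasp_force: 28.9
```

```bash
python3 p.py
```

```text
t33.9 tcp [ 517.3 -201.    44.4] yaw 0.024 tilt [0.0904 0.0022] q6 -0.50 F [ 2.6  0.1 -3.3] M [-0.01 -0.39  0.04] w 41.8 g 28.9
```

Call:
jog_arm --commands '[[-1, [0, 0.005, 0.04], [0, 0, 0]], [-1, [0, 0, 0.03], [0, 0, 0]], [-1, [0, 0, 0.015], [0, 0, 0]], [-1, [0, 0, 0], [0, 0, 0]]]'

```text
t: 34.3
ee_pos: [517.8, -200.7, 35.9]
orientation: [2.15, 2.203, 0.099]
ft_force: [-0.1, -0.9, -0.5]
width: 41.9
grasp_force: 29.1
```

```bash
python3 p.py
```

```text
t34.3 tcp [ 517.8 -200.7   35.9] yaw 0.024 tilt [0.0892 0.0026] q6 -0.50 F [-0.1 -0.9 -0.5] M [-0.07  0.17  0.03] w 41.9 g 29.1
```

Call:
jog_arm --commands '[[-1, [0, 0, 0.015], [0, 0, 0]], [-1, [0, 0, 0.01], [0, 0, 0]], [-1, [0, 0, 0], [0, 0, 0]]]'

```text
t: 34.6
ee_pos: [518.4, -201.2, 34.4]
orientation: [2.149, 2.202, 0.099]
ft_force: [-3.0, -1.4, 6.1]
width: 41.8
grasp_force: 29.3
```

```bash
python3 p.py
```

```text
t34.6 tcp [ 518.4 -201.2   34.4] yaw 0.025 tilt [0.0902 0.0019] q6 -0.50 F [-3.  -1.4  6.1] M [-0.21  0.48 -0.1 ] w 41.8 g 29.3
```

Floor contact. Release, right the tool while open, and raise.

Call:
jog_arm --commands '[[0.1, [0, 0, 0], [0, 0, 0]], [0.3, [0, 0, 0], [0, 0, 0]], [0.6, [0, 0, 0], [0, 0, 0]], [1, [0, 0, 0], [0, 0, 0]], [1, [0, 0, 0], [0, 0, 0]], [1, [0, 0, -0.05], [0.115, 0, 0]], [1, [0, 0, -0.3], [0, 0, 0]], [1, [0, 0, -0.4], [0, 0, 0]], [1, [0, 0, -0.2], [0, 0, 0]], [1, [0, 0, 0], [0, 0, 0]]]'

```text
t: 35.6
ee_pos: [520.1, -201.6, 131.7]
orientation: [2.19, 2.245, 0.003]
ft_force: [0.6, 0.2, -1.0]
width: 88.0
grasp_force: 0.0
```

Call:
jog_arm --commands '[[1, [0, -0.45, 0], [0, 0, -0.19]], [1, [0, -0.4, 0], [0, 0, -0.19]], [1, [0, -0.3, 0], [0, 0, -0.19]], [1, [0, 0, 0], [0, 0, -0.19]], [1, [0, 0, 0], [0, 0, -0.19]], [1, [0, 0, 0], [0, 0, -0.19]], [1, [0, 0, 0], [0, 0, -0.19]], [1, [0, 0, 0], [0, 0, -0.19]], [1, [0, 0, 0], [0, 0, -0.19]], [1, [0, 0, 0], [0, 0, -0.07]]]'

```text
t: 36.6
ee_pos: [404.5, -218.0, 127.6]
orientation: [-0.225, -3.132, -0.001]
ft_force: [0.0, -0.1, 0.5]
width: 88.0
grasp_force: 0.0
```

```bash
python3 p.py 518 -273 110 1.41
python3 - <<'E'
from h import *
d=get_image("top");e=get_image("side");o=np.zeros((600,800,3),np.uint8)
o[:300]=cv2.resize(d["image"][175:225,300:433],(800,300));o[300:,:400]=cv2.resize(e["image"][225:325,265:398],(400,300))
o[300:,400:]=cv2.resize(e["image"][130:220,220:340],(400,300))
cv2.imwrite("pics/a7.png",o)
E
```

```text
t36.6 tcp [ 404.5 -218.   127.6] yaw 1.427 tilt [-0.0017  0.0009] q6 -1.95 F [ 0.  -0.1  0.5] M [-0.02  0.   -0.05] w 88.0 g 0.0
rz total 0.022 scale in 1 rows; then shift (scale) [-1.209 -0.361  0.174]
```

View pics/a7.png

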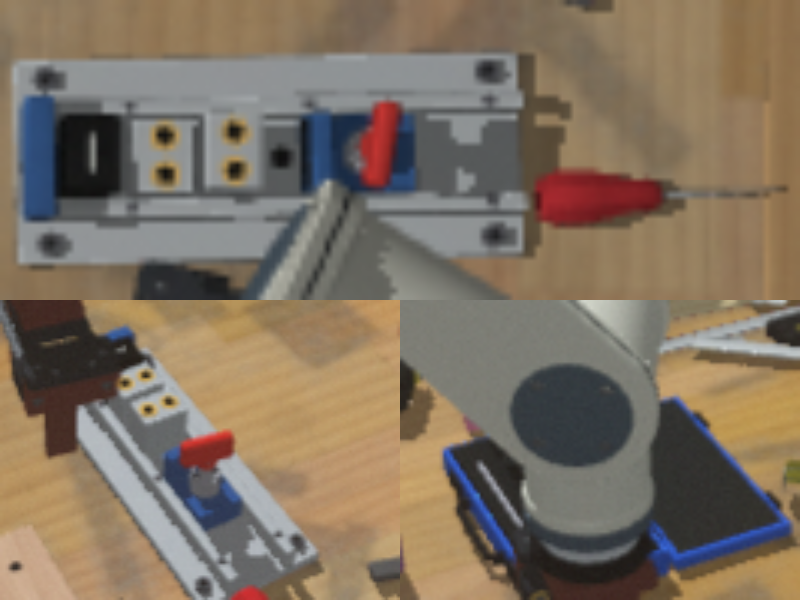

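```bash
cat > tops.py <<'E'
from m import *
def tops(n="top"):
    d=get_image(n);P=cloud(d);H,S,V=hsv(d)
    def plane(u0,u1,v0,v1):
        Q=P[v0:v1,u0:u1].reshape(-1,3);Q=Q[abs(Q[:,2]-np.median(Q[:,2]))<15];c=Q.mean(0);A=np.c_[Q[:,:2]-c[:2],np.ones(len(Q))];s=np.linalg.lstsq(A,Q[:,2],rcond=None)[0]
        print(np.round(c,1),"slope",np.round(s[:2],3),len(Q))
    return d,P,plane
E
python3 - <<'E'
from tops import *
a=[]
for k in range(6):
    d=get_image("top");a.append(d["z_map"].copy())
d["z_map"]=np.mean(a,0);P=cloud(d)
np.savez("t8.npz",**d)
for nm,(u0,u1,v0,v1) in dict(packer=(311,319,195,206),g1=(323,332,195,206),g2=(335,343,194,205)).items():
    Q=P[v0:v1,u0:u1].reshape(-1,3);c=Q.mean(0);s=np.linalg.lstsq(np.c_[Q[:,:2]-c[:2],np.ones(len(Q))],Q[:,2],rcond=None)[0]
    print(nm,np.round(c,1),np.round(s,3),np.round(Q[:,2].std(),1))
im=cv2.resize(d["image"],None,fx=8,fy=8,interpolation=cv2.INTER_CUBIC);g=im.mean(2)
f=lambda u:(u+.5)/8-.5
for nm,a,b in(("g1",321,333),("g2",333.5,345)):
    a=int(a*8);b=int(b*8);m=np.zeros(g.shape,np.uint8);s=(slice(190*8,209*8),slice(a,b));m[s]=g[s]>145
    m=cv2.morphologyEx(m,cv2.MORPH_OPEN,np.ones((13,13)));m=cv2.morphologyEx(m,cv2.MORPH_CLOSE,np.ones((41,41)))
    c=max(cv2.findContours(m,0,1)[0],key=cv2.contourArea)[:,0,:];print(nm,cv2.minAreaRect(np.array([ray(d,f(u),f(v),60)[:2] for u,v in c],np.float32)))
cv2.imwrite("pics/a8.png",cv2.resize(im[185*8:215*8,305*8:350*8],(800,533)))
E
```

```text
packer [ 512.1 -125.2   68.8] [-1.565  2.736 68.816] 49.2
g1 [ 513.5 -164.2   65.6] [-0.999  1.647 65.611] 38.0
g2 [ 516.8 -198.5   75.2] [-1.098  4.08  75.163] 62.6
g1 ((512.3084106445312, -163.27279663085938), (34.733741760253906, 28.399991989135742), 1.2309744358062744)
g2 ((523.4521484375, -199.82618713378906), (48.69346237182617, 28.05487060546875), 1.1156978607177734)
```

View pics/a8.png

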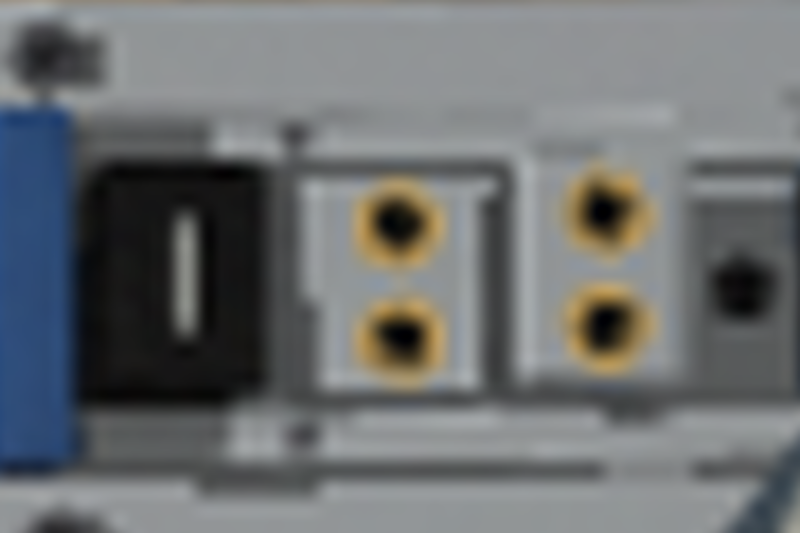

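```bash
python3 - <<'E'
from h import *
a=[]
for k in range(8): d=get_image("top");z=d["z_map"].copy();z[(z<1000)]=np.nan;a.append(z)
d["z_map"]=np.nanmedian(a,0);P=cloud(d);e=[]
for nm,(u0,u1,v0,v1) in dict(packer=(311,319,195,206),g1=(323,332,196,206),g2=(335,343,195,205)).items():
    Q=P[v0:v1,u0:u1].reshape(-1,3);Q=Q[(Q[:,2]>40)&(Q[:,2]<100)];c=Q.mean(0);s=np.linalg.lstsq(np.c_[Q[:,:2]-c[:2],np.ones(len(Q))],Q[:,2],rcond=None)[0]
    print(nm,np.round(c,1),np.round(s,3),np.round(Q[:,2].std(),1),len(Q))
for nm,(u,v) in dict(g1a=(305+398/17.78-.5,185+222/17.78-.5),g1b=(305+398/17.78-.5,185+335/17.78-.5),g2a=(305+605/17.78-.5,185+210/17.78-.5),g2b=(305+605/17.78-.5,185+325/17.78-.5),pk=(305+185/17.78-.5,185+275/17.78-.5)).items(): print(nm,np.round(ray(d,u,v,60)[:2],1))
E
```

```text
packer [ 512.8 -126.    59.6] [1.5000e-02 2.7000e-02 5.9553e+01] 1.6 88
g1 [ 512.4 -164.8   59.8] [9.0000e-03 6.0000e-03 5.9755e+01] 1.4 90
g2 [ 516.6 -200.5   60. ] [ 4.0000e-03 -1.6000e-02  5.9955e+01] 1.3 80
g1a [ 523.4 -164.2]
g1b [ 503.5 -164.6]
g2a [ 526.6 -200.4]
g2b [ 506.4 -200.8]
pk [ 512.9 -127.2]<stdin>:4: RuntimeWarning: All-NaN slice encountered
```

All tops are flat at z≈60, so every block stands on the floor. Guide 2 sits about 2 mm to +x, within the lips. Next I'll go to the wing.

Call:
jog_arm --commands '[[1, [0, 0, 0], [0, 0, 0.022]], [1, [-0.4, -0.12, 0], [0, 0, 0]], [1, [-0.4, -0.12, 0], [0, 0, 0]], [1, [-0.41, -0.12, 0], [0, 0, 0]], [1, [0, 0, 0.17], [0, 0, 0]], [1, [0, 0, 0], [0, 0, 0]], [1, [0, 0, 0], [0, 0, 0]], [1, [0, 0, 0], [0, 0, 0]]]'

```text
t: 38.2
ee_pos: [517.9, -273.6, 112.1]
orientation: [-0.26, -3.13, -0.0]
ft_force: [-0.1, -0.3, -0.1]
width: 87.9
grasp_force: 0.0
```

```bash
python3 p.py 518.2 -272.8 67.5 1.41
```

```text
t38.2 tcp [ 517.9 -273.6  112.1] yaw 1.405 tilt [-0.0005  0.0002] q6 -1.91 F [-0.1 -0.3 -0.1] M [ 0.01 -0.03  0.  ] w 87.9 g 0.0
rz total -0.007 scale in 1 rows; then shift (scale) [-0.002  0.008  0.446]
```

Call:
jog_arm --commands '[[1, [0, 0.008, 0.25], [0, 0, -0.007]], [1, [0, 0, 0.15], [0, 0, 0]], [1, [0, 0, 0.045], [0, 0, 0]], [-0.5, [0, 0, 0], [0, 0, 0]], [-0.5, [0, 0, 0], [0, 0, 0]], [-0.5, [0, 0, 0], [0, 0, 0]], [-0.5, [0, 0, 0], [0, 0, 0]], [-0.5, [0, 0, 0], [0, 0, 0]], [-0.5, [0, 0, 0], [0, 0, 0]]]'

```text
t: 39.1
ee_pos: [518.9, -273.2, 67.5]
orientation: [0.251, 3.131, -0.0]
ft_force: [-0.3, 0.3, 0.3]
width: 43.4
grasp_force: 0.0
```

Call:
jog_arm --commands '[[-1, [0, 0, 0], [0, 0, 0]], [-1, [0, 0, 0], [0, 0, 0]], [-1, [0, 0, 0], [0, 0, 0]], [-1, [0, 0, 0], [0, 0, 0]], [-1, [0, 0, 0], [0, 0, 0]]]'

```text
t: 39.6
ee_pos: [518.8, -273.2, 67.2]
orientation: [0.251, 3.131, -0.0]
ft_force: [0.1, 1.2, -0.3]
width: 11.9
grasp_force: 30.0
```

```bash
python3 p.py
```

```text
t39.6 tcp [ 518.8 -273.2   67.2] yaw 1.411 tilt [ 0.0001 -0.0002] q6 -1.92 F [ 0.1  1.2 -0.3] M [ 0.07  0.08 -0.02] w 11.9 g 30.0
```

Call:
jog_arm --commands '[[-1, [0.009, 0.049, 0], [0, 0, 0]], [-1, [0.009, 0.049, 0], [0, 0, 0]], [-1, [0.009, 0.049, 0], [0, 0, 0]], [-1, [0.009, 0.049, 0], [0, 0, 0]], [-1, [0.009, 0.049, 0], [0, 0, 0]], [-1, [0.009, 0.049, 0], [0, 0, 0]], [-1, [0.009, 0.049, 0], [0, 0, 0]], [-1, [0, 0, 0], [0, 0, 0]]]'

```text
t: 40.4
ee_pos: [517.3, -237.3, 67.2]
orientation: [-0.25, -3.13, -0.001]
ft_force: [-4.6, -0.8, 1.9]
width: 11.8
grasp_force: 30.0
```

```bash
python3 p.py
```

```text
t40.4 tcp [ 517.3 -237.3   67.2] yaw 1.411 tilt [-0.0015  0.0007] q6 -1.86 F [-4.6 -0.8  1.9] M [-0.32  0.87 -0.07] w 11.8 g 30.0
```

Call:
jog_arm --commands '[[-1, [0.018, 0.02, 0], [0, 0, 0]], [-1, [0.005, 0.02, 0], [0, 0, 0]], [-1, [0.004, 0.02, 0], [0, 0, 0]], [-1, [0, 0, 0], [0, 0, 0]], [-1, [0, 0, 0], [0, 0, 0]]]'

```text
t: 40.9
ee_pos: [516.7, -232.0, 67.3]
orientation: [0.251, 3.131, -0.0]
ft_force: [-0.3, -4.1, -1.7]
width: 11.8
grasp_force: 30.0
```

```bash
python3 p.py
```

```text
t40.9 tcp [ 516.7 -232.    67.3] yaw 1.411 tilt [ 0.0008 -0.0002] q6 -1.85 F [-0.3 -4.1 -1.7] M [-0.75  0.08 -0.04] w 11.8 g 30.0
```

Call:
jog_arm --commands '[[-1, [0.003, 0.015, 0], [0, 0, 0]], [-1, [0.003, 0.015, 0], [0, 0, 0]], [-1, [0, 0, 0], [0, 0, 0]], [-1, [0, 0, 0], [0, 0, 0]]]'

```text
t: 41.3
ee_pos: [516.7, -230.2, 67.4]
orientation: [0.25, 3.13, -0.003]
ft_force: [-1.2, -9.8, -2.9]
width: 12.1
grasp_force: 30.0
```

```bash
python3 p.py
```

```text
t41.3 tcp [ 516.7 -230.2   67.4] yaw 1.411 tilt [ 0.0013 -0.0023] q6 -1.85 F [-1.2 -9.8 -2.9] M [-2.2   0.26 -0.  ] w 12.1 g 30.0
```

Call:
jog_arm --commands '[[-1, [0.003, 0.015, 0], [0, 0, 0]], [-1, [0, 0, 0], [0, 0, 0]], [-1, [0, 0, 0], [0, 0, 0]]]'

```text
t: 41.6
ee_pos: [516.8, -229.8, 67.5]
orientation: [0.25, 3.13, -0.006]
ft_force: [-2.0, -15.2, -4.8]
width: 11.7
grasp_force: 30.0
```

```bash
python3 p.py
```

```text
t41.6 tcp [ 516.8 -229.8   67.5] yaw 1.412 tilt [ 0.0018 -0.0038] q6 -1.85 F [ -2.  -15.2  -4.8] M [-3.15  0.45 -0.06] w 11.7 g 30.0
```

Snug: the force climbed to 15 N with hardly any motion. Now I'll relax the push, lift and check.

Call:
jog_arm --commands '[[-1, [-0.006, -0.03, 0], [0, 0, 0]], [-1, [0, 0, -0.025], [0, 0, 0]], [-1, [0, 0, -0.025], [0, 0, 0]], [-1, [0, 0, 0], [0, 0, 0]], [-1, [0, 0, 0], [0, 0, 0]]]'

```text
t: 42.1
ee_pos: [516.5, -230.5, 71.7]
orientation: [0.251, 3.131, -0.001]
ft_force: [2.3, -7.3, -11.7]
width: 11.5
grasp_force: 30.0
```

```bash
python3 p.py
```

```text
t42.1 tcp [ 516.5 -230.5   71.7] yaw 1.411 tilt [ 0.0005 -0.0006] q6 -1.85 F [  2.3  -7.3 -11.7] M [-1.24 -0.54 -0.01] w 11.5 g 30.0
```

Call:
jog_arm --commands '[[-1, [0, 0, 0], [0, 0, 0.15]], [-1, [0, 0, 0], [0, 0, 0.18]], [-1, [0, 0, 0], [0, 0, 0.18]], [-1, [0, 0, 0], [0, 0, 0.18]], [-1, [0, 0, 0], [0, 0, 0.18]], [-1, [0, 0, 0], [0, 0, 0.18]], [-1, [0, 0, 0], [0, 0, 0.18]], [-1, [0, 0, 0], [0, 0, 0.18]], [-1, [0, 0, 0], [0, 0, 0.18]], [-1, [0, 0, 0], [0, 0, 0.17]]]'

```text
t: 43.1
ee_pos: [518.0, -229.4, 71.9]
orientation: [2.195, 2.245, 0.004]
ft_force: [7.5, 1.6, -11.0]
width: 11.7
grasp_force: 30.0
```

Call:
jog_arm --commands '[[-1, [0, 0, 0], [0, 0, 0]]]'

```text
t: 43.2
ee_pos: [518.1, -229.4, 72.0]
orientation: [2.193, 2.247, 0.004]
ft_force: [7.9, 1.7, -11.5]
width: 11.8
grasp_force: 30.0
```

```bash
python3 p.py
```

```text
t43.2 tcp [ 518.1 -229.4   72. ] yaw 0.024 tilt [0.0033 0.0007] q6 -0.47 F [  7.9   1.7 -11.5] M [ 0.18 -1.64  0.06] w 11.8 g 30.0
```

Call:
jog_arm --commands '[[-1, [0, 0.02, 0.02], [0, 0, 0]], [-1, [0, 0, 0.03], [0, 0, 0]], [-1, [0, 0, 0.03], [0, 0, 0]], [-1, [0, 0, 0.03], [0, 0, 0]], [-1, [0, 0, 0], [0, 0, 0]], [-1, [0, 0, 0], [0, 0, 0]]]'

```text
t: 43.8
ee_pos: [518.3, -229.6, 60.8]
orientation: [-2.19, -2.252, -0.001]
ft_force: [5.1, 2.6, -9.5]
width: 12.1
grasp_force: 30.0
```

```bash
python3 p.py
```

```text
t43.8 tcp [ 518.3 -229.6   60.8] yaw 0.028 tilt [0.    0.001] q6 -0.47 F [ 5.1  2.6 -9.5] M [ 0.56 -0.98 -0.  ] w 12.1 g 30.0
```

The pin is going into its hole, with z 60.8 below the no-hole level of 66. Lower the rest and release.

Call:
jog_arm --commands '[[-1, [0, 0.01, 0.025], [0, 0, 0]], [-1, [0, 0, 0.015], [0, 0, 0]], [-1, [0, 0, 0], [0, 0, 0]], [-1, [0, 0, 0], [0, 0, 0]]]'

```text
t: 44.2
ee_pos: [518.8, -230.1, 57.8]
orientation: [-2.189, -2.252, 0.001]
ft_force: [-2.3, 2.6, 4.7]
width: 12.0
grasp_force: 30.0
```

```bash
python3 p.py
```

```text
t44.2 tcp [ 518.8 -230.1   57.8] yaw 0.028 tilt [-0.0009  0.0003] q6 -0.47 F [-2.3  2.6  4.7] M [ 0.49  0.49 -0.02] w 12.0 g 30.0
```

Call:
jog_arm --commands '[[0, [0, 0, 0], [0, 0, 0]], [0.5, [0, 0, 0], [0, 0, 0]], [1, [0, 0, 0], [0, 0, 0]], [1, [0, 0, 0], [0, 0, 0]], [1, [0, 0, -0.2], [0, 0, 0]], [1, [0, 0, -0.4], [0, 0, 0]], [1, [0, 0, -0.4], [0, 0, 0]], [1, [0, -0.4, 0], [0, 0, 0]], [1, [0, -0.4, 0], [0, 0, 0]], [1, [0, -0.4, 0], [0, 0, 0]]]'

```text
t: 45.2
ee_pos: [398.2, -233.6, 157.6]
orientation: [2.188, 2.253, 0.0]
ft_force: [-0.6, -1.0, 0.6]
width: 86.5
grasp_force: 0.0
```

Call:
jog_arm --commands '[[1, [0.4, 0, 0], [0, 0, 0]], [1, [0.4, 0, 0], [0, 0, 0]], [1, [0.4, 0, 0], [0, 0, 0]], [1, [0.4, 0, 0], [0, 0, 0]], [1, [0.4, 0, 0], [0, 0, 0]], [1, [0.4, 0, 0], [0, 0, 0]], [1, [0.4, 0, 0], [0, 0, 0]], [1, [0.4, 0, 0], [0, 0, 0]]]'

```text
t: 46.0
ee_pos: [390.1, 87.8, 157.5]
orientation: [2.189, 2.252, 0.001]
ft_force: [1.0, -0.3, -0.1]
width: 88.1
grasp_force: 0.0
```

```bash
python3 p.py
python3 - <<'E'
from h import *
a=[]
for k in range(8): d=get_image("top");z=d["z_map"].copy();z[(z<1000)]=np.nan;a.append(z)
e=get_image("side");o=np.zeros((600,800,3),np.uint8)
o[:300]=cv2.resize(d["image"][175:225,300:433],(800,300));o[300:,:400]=cv2.resize(e["image"][225:325,265:398],(400,300))
o[300:,400:]=cv2.resize(e["image"][130:220,220:340],(400,300))
cv2.imwrite("pics/a9.png",o)
d["z_map"]=np.nanmedian(a,0);P=cloud(d);H,S,V=cv2.split(cv2.cvtColor(d["image"],cv2.COLOR_BGR2HSV))
m=np.zeros(H.shape,bool);m[190:212,330:365]=True
m&=((H<8)|(H>172))&(S>130)&(V>80);Q=P[m];print("wing",np.nanmedian(Q,0),m.sum())
E
```

```text
t46.0 tcp [390.1  87.8 157.5] yaw 0.028 tilt [0.0008 0.0001] q6 0.16 F [ 1.  -0.3 -0.1] M [-0.09  0.04 -0.04] w 88.1 g 0.0
wing [ 517.03171831 -230.23449741   78.97301176] 57<stdin>:8: RuntimeWarning: All-NaN slice encountered
```

View pics/a9.png

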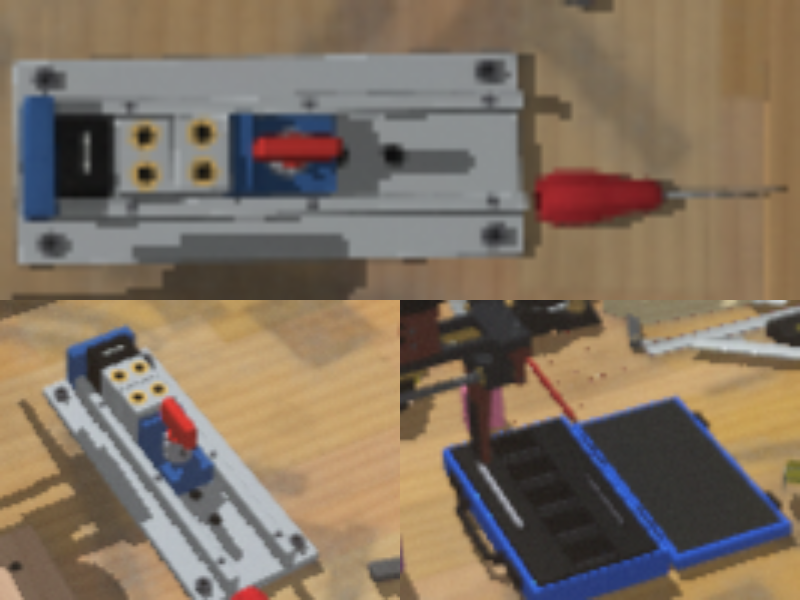

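The wing's top is at 79 mm (80 nominal), so the pin is home. The stack sits tight between end plate and jaw, the case is empty, and the gripper is clear at z 157.

```bash
python3 -c "
from workcell import *
print(close_job())"
```

```text
the job is handed in; nothing more can be done
None
```

I handed the job in at about 46 s: the packer and both guides stand snug in the jig's channel with the jaw locked at 0.060 and the pin home, as far as the cameras show; the hand-in call returned no verdict.

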